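Hang a hook and a pail on the drying rail

ROBOT

A 6-joint arm with a two-finger parallel gripper is mounted at the origin on the work surface. World frame = base frame: x ahead of the robot, y to its left, z up, the work surface at z = 0. Lengths are in m, angles in rad, forces in N, time in s.
With the tool pointing down it reaches from about 0.35 to 0.975 m from the base axis. Payload 4.9 kg.
Tool frame: the origin (TCP) lies on the mounting face of the last link; the fingertips stand 173 mm ahead of it and the grasp point (between the pads) lies 155 mm ahead of it; z points along the fingers, x is the direction in which the jaws open and shut, and the axes are right-handed (so a half turn about z gives the same grasp; the last joint's range is limited). The gripper opens to 85 mm and grips with 20 to 120 N. Pads are 22 mm wide; open, the fingers measure 114 mm over their backs; the gripper's body (76 mm by 85 mm) begins 54 mm behind the grasp point. The pads swing forward as they close: fully open they stand 13 mm farther back than shut.
Start: joints at [-1.313, 0.053, 1.613, -0, 1.476, -0.119], TCP at [0.23, -0.581, 0.405] pointing down, gripper open.
Joint ranges: [-3.01, 3.01], [-1.01, 2.22], [0.06, 2.58], [-1.02, 4.17], [0.09, 2.62], [-3.14, 3.14]. Speed limits (rad/s): [2.57, 2.57, 3.14, 3.14, 3.14, 3.14].

INTERFACE

Orientations are given as a rotation vector (axis times angle).
In Python, from bench import monitor, snapshot, camera_info, job_done gives the robot as it stands.
- The arm moves only by the tool carry_out, never from a script. Its argument "steps" is one flat list of numbers, 7 for each row, row after row: the turn, a rotation vector about the tool's x, y, z in rad, then the shift along the tool's x, y, z in cm, then the finger opening in cm, from 0 to 8.54. In form: [wx, wy, wz, x, y, z, grip, wx, wy, wz, x, y, z, grip, ...]. A call has 1 to 12 rows; each row shifts and turns the pose as measured when the row begins, along the tool's axes as they then stand; what a row does not reach is not made up. A row lasts 1/8 s, in which the tool goes at most 62.5 mm and 10.7 degrees, less where a joint would pass 70% of its speed; a pose out of reach is approached as far as the arm can. A call with a gripper value outside its range is refused whole. The fingers move at their own pace and stop on an object; the grip force is fixed at half the most. Time passes only in rows, so rows that do not move let the fingers close. It gives the time, the measured TCP pose, the force and the opening at its end, in the units of the state.
- monitor.get_state(): the state, without advancing time (a new reading comes with each control period).
- snapshot(name): name is "scene" or "top" or "wrist"; returns the picture (400x640x3 uint8, red, green, blue); there is no depth.
- camera_info(name): a dict with "fov_y" (degrees; the focal length in pixels is half the picture's height over the tangent of half this angle, whatever the lens; pixels are square), "cx", "cy" (the principal point, pixels), "origin" and "attitude" of the camera in the world; the wrist camera has in their place "mount" (4x4, takes a point from camera to tool coordinates, whose origin is the TCP and whose axes are the tool frame's). Camera axes: x right, y down, z forward; pixel columns grow to the right and rows downward; lengths in m; the calibration is good to about 2 mm. A picture is of the moment at which its call begins: read the wrist's pose just before it. camera_info takes no time and is no camera call.
- job_done(): hands the job in, once; it reports no verdict.
The state is a dict: "time_s": time; "joint_positions": joint angles; "joint_velocities": joint speeds; "tau": joint torques, N m; "ee_pos": TCP position; "tcp_rot": TCP orientation; "force": force on the tool from outside, world axes, zero at the start; "moment": the same for the moment, N m; "grip_width": opening from 0.0 (shut) to 1.0 (fully open).
Only numpy, scipy, OpenCV 4.12 (cv2) and the standard library are available. Lean on these libraries where they do the work, as an engineer would, in place of code of your own. Each camera call takes 0.05 s, during which the arm holds its last target.

TASK

Take the S-hook out of its wooden block and hang it over the drying rail so that it drops fully home into the notch in the bar's top edge, feeling for the notch with a light touch rather than forcing it, and let go of it. Then pick the pail up by its wooden grip and hang it by its bail in the hook's lower curl, gently and upright, and let it hang still. Leave everything else on the bench alone.

Things in the scene. Friction and masses are not known exactly. Their poses are not given: they have to be found in the camera images.
- rail: Drying rail fixed to the table: level rigid flat steel bar along its y, 8 mm thick (x), 22 tall, 340 long, top edge 250 mm up, on two wooden posts 24 mm wide at y = +-130 mm (posts end 11 mm below the bar's top edge; feet 160 x 50, 18 high). Origin on the table below the middle; z up, -x towards the robot. Bar and hook must not press each other with more than 20 N.
- rail_mid (a point): On the line of the bar's top edge, midway between the posts; axes as the rail. The edge has ONE notch, 9 mm deep, sloping sides, 19 mm wide at the top and 11 at its flat bottom, somewhere within 35 mm either side of this point (the bar is clamped anew each time). Its place is not reported: look, or slide the hook lightly along the edge until it drops.
- hook: S-hook of 7 mm steel rod, 110 g, in its own x-z plane, a red grip tab on top. Origin at the underside of the lower curl, z up the hook. Upper curl opens down: free leg on the +x side, ends at z = 94 mm flaring to x = 16.5; other leg at x = -11 down to z = 64, then slants to x = 13 at z = 37, so it goes onto the bar from the -x side. Starts upright in the block's slot; hung, it stays upright.
- hook_tab (a point): Centre of the hook's red tab (hook z = 142.5 mm): 26 mm (x) x 12 (y), hook z 123 to 161; pinch it along y. Keep the fingertips above hook z = 130 mm or they meet the bar's shoulders when the hook sits in the notch.
- hook_seat (a point): Underside of the crown (level top of the upper curl), which rests on the bar: hook x = y = 0, z = 118 mm. Clear gap inside the upper curl 15 mm (x +-7.5).
- hook_curl (a point): Where the centre of the bail's wire comes to lie in the lower curl (hook x = y = 0, z = 9.5 mm). The curl opens up on its -x side: rod bottom z 0 to 7, clear inside about x +-10 mm.
- hook_tip (a point): Free end of the lower curl (hook x = -20, z = 33.5 mm; its top at z = 37). The bail goes in over it from the -x side, then down; at hook z = 46 mm the slanting rod's near surface is at about x = 0.
- hook_block: Fixed light wooden block 74 x 70 mm, 46 mm high, with a slot 50 x 10 mm, 36 mm deep along its x, in which the hook's lower curl stands, 10 mm above the table (hook and block share axes). Left or right of the rail. Origin on its underside.
- pail: Small empty aluminium paint pail, rim 84 mm wide, base 72 mm, 65 mm high, 125 to 240 g. Origin at the underside's centre, z up. Starts on the table, on the other side of the rail from the hook block. A dark wooden side grip sticks out on its -x side, at the start roughly towards the robot.
- pail_bail (a point): Peak of the bail's centre line (pail x = y = 0, z = 104 mm). The bail is 5 mm wire, rigid with the pail, arching over it along its y; it falls 4 mm over 12 mm each side of the peak, then down to the rim at y = +-42.
- pail_grip (a point): Point to pinch, along the pail's y, on the wooden side grip (pail x = -90 mm, z = 53 mm); axes as the pail. The grip is 14 mm wide (y), 20 mm tall (z 43 to 63), and reaches out to x = -116 mm.
- stain_can: bystander to leave alone: can of stain, 80 mm wide, 100 high (mm); origin on its underside
- mallet: bystander to leave alone: rubber mallet with wooden handle, 64 mm high head (mm); origin at the underside of the head
- tape_roll: bystander to leave alone: blue tape roll lying flat, 100 mm wide, 36 high (mm); origin on its underside
- sanding_block: bystander to leave alone: cork sanding block 100 x 60 x 26 (mm); origin on its underside
- batten: bystander to leave alone: dark stained batten 40 x 150 x 14 (mm); origin on its underside
- foam_brush: bystander to leave alone: black foam brush with wooden handle, 16 mm high (mm); origin on its underside
- screw_jar: bystander to leave alone: amber screw jar, 60 mm wide, 85 high (mm); origin on its underside
- scraper: bystander to leave alone: scraper lying flat, 200 mm long (mm); origin on its underside
Mind the look-alikes: they are no part of the job. What is shaped like the hook but blue is not meant. Of the things that look like the pail, the larger one is meant.

How it is judged:
On the way, in this order (a step that is already met when the one before it is completed fails the run):
1. the hook hangs fully down in the notch, let go, while the pail does not touch it yet (z of hook_seat in the frame of rail between 0.236 and 0.245 m and x of hook_seat in the frame of rail between -0.011 and 0.011 m and y of hook_seat in the frame of rail between -0.07 and 0.07 m and angle between hook's own z axis and vertical below 0.25 rad and contact force between the fingers and hook below 0.05 N and contact force between pail and hook below 0.02 N and contact force between hook and rail above 0.3 N), for 0.3 s.
2. the pail's bail hangs in the hook's lower curl, clear of the table (distance between pail_bail and hook_curl below 0.015 m and angle between pail's own z axis and vertical below 0.3 rad and contact force between pail and hook above 0.8 N and height (world z) of pail above 0.008 m), for 0.2 s.
At the end, for the whole second after the job is handed in: Hook let go, its crown in the notch (underside 236-245 mm up, within 11 mm of the bar's mid plane), within 0.25 rad of upright; pail hanging from it, bail peak within 15 mm of its seat in the curl, within 0.3 rad of upright, over 8 mm clear of table, off the rail; both slower than 60 mm/s (all of step 2 and z of hook_seat in the frame of rail between 0.236 and 0.245 m and x of hook_seat in the frame of rail between -0.011 and 0.011 m and y of hook_seat in the frame of rail between -0.07 and 0.07 m and angle between hook's own z axis and vertical below 0.25 rad and contact force between the fingers and hook below 0.05 N and linear speed of each of pail, hook below 0.06 m/s and contact force between pail and rail below 0.05 N); the robot touches nothing.
It fails at once if hook and rail are pressed together with more than 20 N (contact force between hook and rail above 20 N).
It fails at once if the pail is tipped by more than 0.7 rad (angle between pail's own z axis and vertical above 0.7 rad).
It fails at once if a bystander is moved more than 20 mm (distance of any of stain_can, mallet, tape_roll, sanding_block, batten, foam_brush, screw_jar, scraper from where it was at the start of the episode above 0.02 m).
It also fails if it takes over 72 s, if anything falls off the work surface, if the arm or the gripper's body presses on something with over 40 N, if the wrist force passes 120 N, or if a joint passes its speed limit or range.

## Working session

There is one attempt and no reset: what is moved stays moved. The work goes in short steps, Python scripts to look and compute and a tool call to move; the robot and the scene stay as the last step left them, time stands still between calls to the robot, and variables do not carry over. Pictures are saved under pics/ and viewed, and the job is handed in when it is done.

Besides the shell and the picture viewer there is one more tool, called after "Call:" as name(argument=value, ...), one argument or row to a line, values as JSON. carry_out: Moves the arm, as the interface text tells. Its arguments: {"type":"object","properties":{"steps":{"type":"array","items":{"type":"number"}}},"required":["steps"]}

```bash
ls; mkdir -p pics
cat > h.py <<'E'
import numpy as np, cv2
from bench import monitor, snapshot, camera_info, job_done
from scipy.spatial.transform import Rotation as R
def save(n,img,crop=None,s=1):
    if crop: x0,y0,x1,y1=crop; img=img[y0:y1,x0:x1]
    cv2.imwrite('pics/'+n+'.png',cv2.resize(img[:,:,::-1],None,fx=s,fy=s,interpolation=cv2.INTER_CUBIC))
E
python3 - <<'E'
from h import *
for n in("scene","top","wrist"):
    print(n,camera_info(n)); im=snapshot(n); np.save('pics/%s0.npy'%n,im); save(n+'0',im)
print(monitor.get_state())
E
```

```text
pics
scene {'fov_y': 46.13394790772885, 'cx': 322.2768722588215, 'cy': 198.49971635027765, 'origin': array([ 1.20431266, -0.70199379,  1.32198481]), 'attitude': array([-2.32950212, -0.86860005,  0.30341888])}
top {'fov_y': 54.73905962656768, 'cx': 324.31781958492763, 'cy': 193.45148819396013, 'origin': array([ 0.52724468, -0.02489624,  1.44972993]), 'attitude': array([-2.20552735,  2.17555027, -0.0192442 ])}
wrist {'fov_y': 68.27182603555856, 'cx': 323.5493524973835, 'cy': 200.7134282062091, 'mount': array([[ 9.99999647e-01,  7.53378679e-04,  3.73167763e-04,
         1.34727875e-03],
       [-8.26838329e-04,  9.61650711e-01,  2.74275821e-01,
        -7.05316867e-02],
       [-1.52223489e-04, -2.74276032e-01,  9.61650994e-01,
         3.14745794e-02],
       [ 0.00000000e+00,  0.00000000e+00,  0.00000000e+00,
         1.00000000e+00]])}
{'time_s': 0.15, 'joint_positions': array([-1.31299075e+00,  5.32354386e-02,  1.61395109e+00, -4.93638650e-06,
        1.47596310e+00, -1.18999760e-01]), 'joint_velocities': array([-0.00013137, -0.00144443, -0.00310985, -0.00065934, -0.00082189,
       -0.00150726]), 'tau': array([ 9.04036169e-04, -3.94242954e+01, -3.70722020e+01, -1.44481214e-04,
        4.61618562e-03,  2.54835768e-06]), 'ee_pos': array([ 0.22991954, -0.58096193,  0.4037429 ]), 'tcp_rot': array([-2.59734407e+00,  1.76550503e+00,  1.84959343e-03]), 'force': array([-0.05726558,  0.92532946, -0.02539304]), 'moment': array([ 0.00295744, -0.00433923,  0.00380145]), 'grip_width': 0.9998445590038344}
```

View pics/scene0.png

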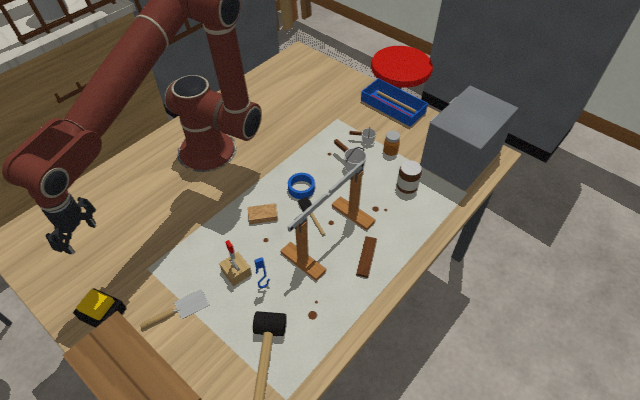

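View pics/top0.png

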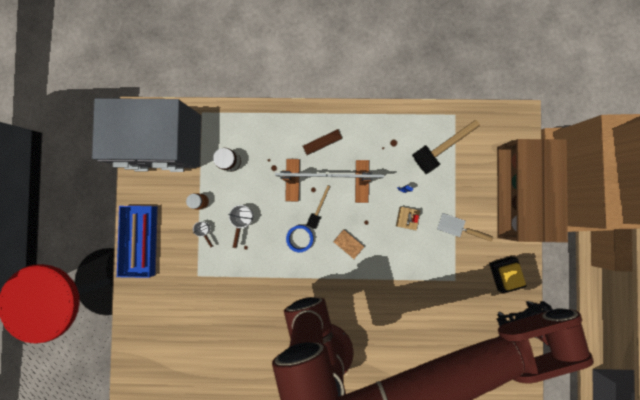

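View pics/wrist0.png

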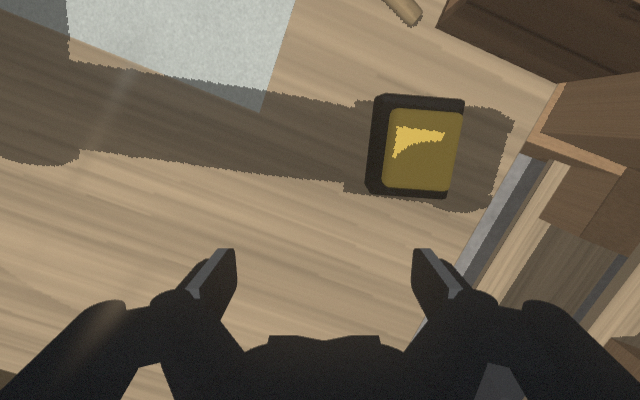

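```bash
cat >> h.py <<'E'
def cam(n,st=None):
    c=camera_info(n); f=200/np.tan(np.radians(c['fov_y'])/2)
    if n=='wrist':
        T=np.eye(4);T[:3,:3]=R.from_rotvec(st['tcp_rot']).as_matrix();T[:3,3]=st['ee_pos'];T=T@c['mount'];Rm,o=T[:3,:3],T[:3,3]
    else: Rm,o=R.from_rotvec(c['attitude']).as_matrix(),np.array(c['origin'])
    return f,c['cx'],c['cy'],Rm,o
def ray(C,u,v):
    f,cx,cy,Rm,o=C; return o,Rm@np.array([(u-cx)/f,(v-cy)/f,1])
def onz(C,u,v,z):
    o,d=ray(C,u,v); return o+d*(z-o[2])/d[2]
def proj(C,p):
    f,cx,cy,Rm,o=C; q=Rm.T@(np.asarray(p)-o); return np.array([cx+f*q[0]/q[2],cy+f*q[1]/q[2]])
def tri(rs):
    A=0;b=0
    for o,d in rs:
        d=d/np.linalg.norm(d);M=np.eye(3)-np.outer(d,d);A=A+M;b=b+M@o
    p=np.linalg.solve(A,b); return p,[np.linalg.norm((np.eye(3)-np.outer(d,d)/(d@d))@(p-o)) for o,d in rs]
E
python3 - <<'E'
from h import *
t=np.load('pics/top0.npy');s=np.load('pics/scene0.npy')
save('t1',t,(190,140,430,265),3.3);save('s1',s,(200,110,440,300),3.1)
C=cam('top')
for n,u,v,z in[('postL',292,160,.0),('rail a',277,175,.25),('rail b',396,176,.25),('tab',417,214,.16),('pail',245,214,.065),('tape',300,238,.036)]: print(n,onz(C,u,v,z))
E
```

```text
postL [0.7092516  0.13129041 0.        ]
rail a [0.63029742 0.15047202 0.25      ]
rail b [ 0.6317075 -0.2197258  0.25     ]
tab [ 0.51400856 -0.30459315  0.16      ]
pail [0.50416556 0.29025292 0.065     ]
tape [0.41909315 0.09315291 0.036     ]
```

View pics/t1.png

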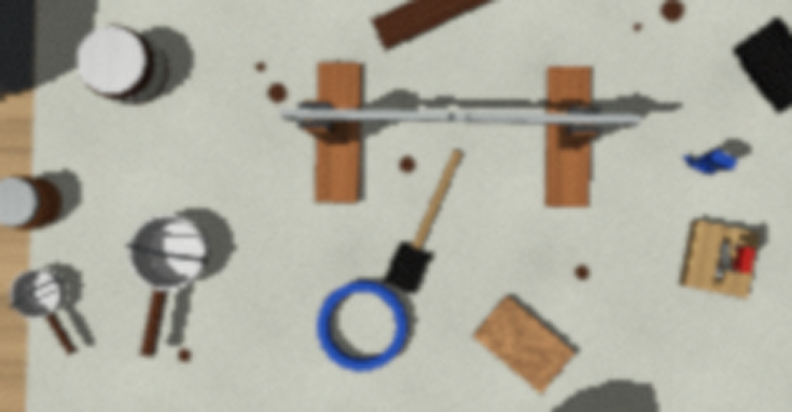

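View pics/s1.png

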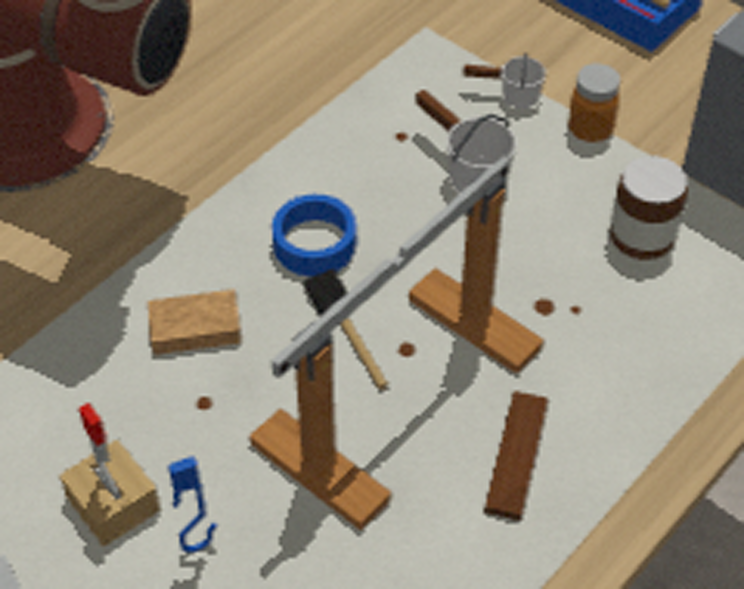

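Run:
```python
from h import *
t=np.load('pics/top0.npy').astype(int);s=np.load('pics/scene0.npy').astype(int)
Ct,Cs=cam('top'),cam('scene')
def red(im,box):
    x0,y0,x1,y1=box;m=np.zeros(im.shape[:2],bool)
    a=im[y0:y1,x0:x1];m[y0:y1,x0:x1]=(a[...,0]>110)&(a[...,1]<70)&(a[...,2]<70)
    v,u=np.nonzero(m);return u.mean(),v.mean(),m.sum(),u.min(),u.max(),v.min(),v.max()
a=red(t,(400,195,435,230));b=red(s,(215,230,250,270));print(a,b)
print(tri([ray(Ct,*a[:2]),ray(Cs,*b[:2])]))
# notch
print('notch',tri([ray(Ct,327.3,174.2),ray(Cs,327.4,193.9)]))
# rail top edge line from top image: bright pixels centroid per column
ys=[];us=[]
for u in list(range(284,384,2)):
    col=t[168:182,u].sum(1).astype(float); w=t[168:182,u]; sp=w.max(1)-w.min(1)
    pass
# block corners (top face z=.046)
for uv in[(697,217),(757,230),(747,298),(682,284)]: print('blk',onz(Ct,uv[0]/3.3+190,uv[1]/3.3+140,.046))
for uv in[(283,113),(640,120)]: print('rail',onz(Ct,uv[0]/3.3+190,uv[1]/3.3+140,.25))
for uv in[(317,62),(362,62),(545,66),(592,67),(316,202),(362,203),(545,205),(591,206)]: print('foot',onz(Ct,uv[0]/3.3+190,uv[1]/3.3+140,.018))
for uv in[(152,352),(160,292)]: print('grip',onz(Ct,uv[0]/3.3+190,uv[1]/3.3+140,.063))
st=monitor.get_state();print(R.from_rotvec(st['tcp_rot']).as_matrix())
```

```text
(np.float64(415.45454545454544), np.float64(217.5151515151515), np.int64(33), np.int64(413), np.int64(418), np.int64(214), np.int64(221)) (np.float64(228.96774193548387), np.float64(244.32258064516128), np.int64(31), np.int64(226), np.int64(233), np.int64(240), np.int64(252))
(array([ 0.50122429, -0.3001675 ,  0.16289183]), [np.float64(0.0016469592467392516), np.float64(0.0016469592467392381)])
notch (array([ 0.6338037 , -0.00856751,  0.23492265]), [np.float64(0.0031648348736030996), np.float64(0.003164834873603196)])
blk [ 0.54179342 -0.27236366  0.046     ]
blk [ 0.52848398 -0.33784642  0.046     ]
blk [ 0.45411289 -0.32730521  0.046     ]
blk [ 0.46829993 -0.2564789   0.046     ]
rail [0.63262202 0.15440855 0.25      ]
rail [ 0.63011862 -0.18244717  0.25      ]
foot [0.71128059 0.15163493 0.018     ]
foot [0.71185596 0.10067736 0.018     ]
foot [ 0.70966302 -0.10579139  0.018     ]
foot [ 0.70913297 -0.15860183  0.018     ]
foot [0.55300483 0.1499045  0.018     ]
foot [0.5525902  0.09802479 0.018     ]
foot [ 0.55316492 -0.10750514  0.018     ]
foot [ 0.55275182 -0.15896836  0.018     ]
grip [0.38653361 0.32034576 0.063     ]
grip [0.45176394 0.31309332 0.063     ]
[[ 3.67951943e-01 -9.29844722e-01 -4.01716649e-04]
 [-9.29843522e-01 -3.67952118e-01  1.50426548e-03]
 [-1.54654581e-03 -1.79963780e-04 -9.99998788e-01]]
```

```bash
cat >> h.py <<'E'
def Rd(angx,tilt=None):
    "tool down, tool x at world angle angx (deg)"
    a=np.radians(angx);x=np.array([np.cos(a),np.sin(a),0]);z=np.array([0,0,-1.]);return np.column_stack([x,np.cross(z,x),z])
def plan(p1,R1,n,g,st=None,dp=2):
    st=st or monitor.get_state();p=np.array(st['ee_pos']);Q=R.from_rotvec(st['tcp_rot']);Q1=R.from_matrix(R1)
    rv=(Q.inv()*Q1).as_rotvec();d=(np.asarray(p1)-p)/n;out=[]
    print('dist/row mm',np.linalg.norm(d)*1e3,'deg/row',np.degrees(np.linalg.norm(rv))/n)
    for i in range(n):
        r=rv/n;s=Q.inv().apply(d)*100;out+=[*np.round(r,4),*np.round(s,dp),g];Q=Q*R.from_rotvec(r)
    print(', '.join('%g'%(v+0) for v in out))
def show():
    st=monitor.get_state();M=R.from_rotvec(st['tcp_rot']).as_matrix()
    print('t',st['time_s'],'p',st['ee_pos'].round(4),'angx %.2f'%np.degrees(np.arctan2(M[1,0],M[0,0])),'z',M[:,2].round(4),'F',st['force'].round(2),'g',round(st['grip_width']*85.4,1));return st
E
python3 - <<'E'
from h import *
plan([.50,-.30,.43],Rd(-100.3),8,8.5)
E
```

```text
dist/row mm 48.825661760878695 deg/row 3.986188036838637
0, 0.0002, 0.0696, -2.02, -4.43, -0.32, 8.5, 0, 0.0002, 0.0696, -2.33, -4.28, -0.32, 8.5, 0, 0.0002, 0.0696, -2.62, -4.11, -0.32, 8.5, 0, 0.0002, 0.0696, -2.9, -3.92, -0.33, 8.5, 0, 0.0002, 0.0696, -3.16, -3.71, -0.33, 8.5, 0, 0.0002, 0.0696, -3.41, -3.48, -0.33, 8.5, 0, 0.0002, 0.0696, -3.65, -3.23, -0.33, 8.5, 0, 0.0002, 0.0696, -3.86, -2.97, -0.33, 8.5
```

Call:
carry_out(
  steps=[0,0,0.07,-2.02,-4.43,-0.32,8.5,0,0,0.07,-2.33,-4.28,-0.32,8.5,0,0,0.07,-2.62,-4.11,-0.32,8.5,0,0,0.07,-2.9,-3.92,-0.33,8.5,0,0,0.07,-3.16,-3.71,-0.33,8.5,0,0,0.07,-3.41,-3.48,-0.33,8.5,0,0,0.07,-3.65,-3.23,-0.33,8.5,0,0,0.07,-3.86,-2.97,-0.33,8.5,0,0,0,0,0,0,8.5],
)

```text
time_s: 1.27
ee_pos: [0.5101, -0.2941, 0.4272]
tcp_rot: [-1.982, 2.435, 0.01]
force: [0.5, -0.0, -0.3]
grip_width: 0.996
```

Run:
```python
from h import *
st=show();im=snapshot('wrist');np.save('pics/w1.npy',im);save('w1',im)
```

```text
t 1.275 p [ 0.5101 -0.2941  0.4272] angx -101.73 z [-0.0027  0.0062 -1.    ] F [ 0.53 -0.04 -0.33] g 85.1
```

View pics/w1.png

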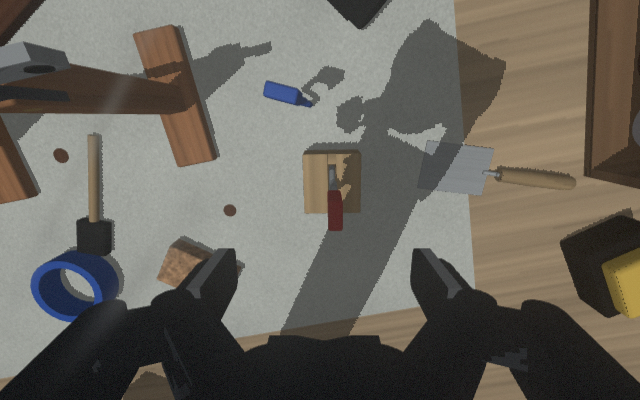

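Run:
```python
from h import *
st=monitor.get_state();im=np.load('pics/w1.npy').astype(int);C=cam('wrist',st)
m=(im[...,0]>60)&(im[...,1]<45)&(im[...,2]<45);m[:140]=0;m[240:]=0;m[:,:300]=0;m[:,370:]=0
v,u=np.nonzero(m);print(m.sum(),u.min(),u.max(),v.min(),v.max())
# per-row extents
for r in range(v.min(),v.max()+1,4): print(r,u[v==r].min(),u[v==r].max())
save('w1z',np.load('pics/w1.npy'),(290,135,375,240),7)
```

```text
369 328 342 191 229
191 329 337
195 329 340
199 329 341
203 332 341
207 329 341
211 329 342
215 333 341
219 329 341
223 329 341
227 329 341
```

View pics/w1z.png

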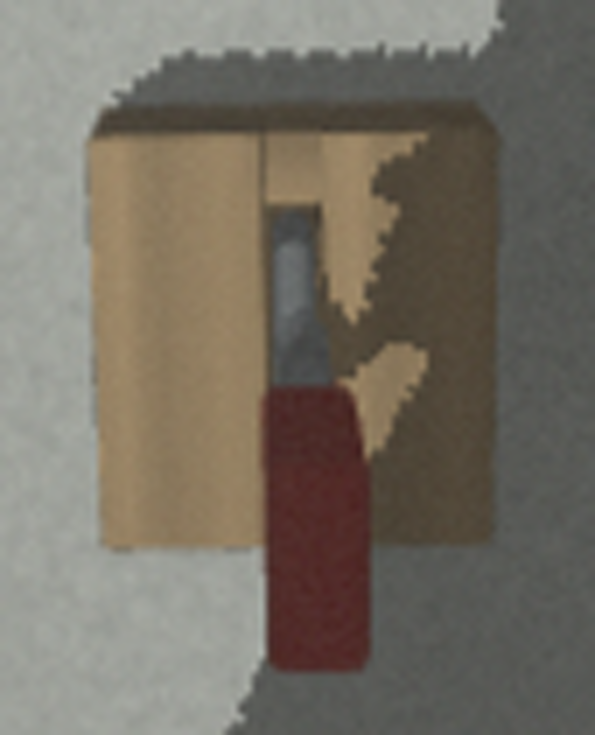

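Run:
```python
from h import *
st=monitor.get_state();C=cam('wrist',st)
for uv in[(328,200.3),(342.9,200.3),(342.9,230.9),(328.2,230.9),(335.5,215.6)]: print(onz(C,*uv,.171))
cs=[onz(C,290+a/7,135+b/7,.046) for a,b in[(90,132),(497,132),(493,546),(101,547)]]
print(np.round(cs,4),np.mean(cs,0))
p=onz(C,335.5,215.6,.171)
plan([p[0],p[1],.35],Rd(-101.3),3,6)
```

```text
[ 0.51477787 -0.29927419  0.171     ]
[ 0.51239392 -0.31080792  0.171     ]
[ 0.48688663 -0.305985    0.171     ]
[ 0.48930527 -0.29425221  0.171     ]
[ 0.50103527 -0.30261809  0.171     ]
[[ 0.541  -0.2756  0.046 ]
 [ 0.5271 -0.3427  0.046 ]
 [ 0.4549 -0.3296  0.046 ]
 [ 0.4688 -0.2612  0.046 ]] [ 0.49793858 -0.30227373  0.046     ]
dist/row mm 25.904204734037005 deg/row 0.21202875386042117
0.0015, 0.0017, -0.0029, 0.31, 0.2, 2.56, 6, 0.0015, 0.0017, -0.0029, 0.31, 0.21, 2.56, 6, 0.0015, 0.0017, -0.0029, 0.3, 0.21, 2.56, 6
```

Call:
carry_out(
  steps=[0.0015,0.0017,-0.003,0.31,0.24,2.56,5,0.0015,0.0017,-0.003,0.31,0.25,2.56,5,0.0015,0.0017,-0.003,0.3,0.25,2.56,5,0,0,0,0,0,1.5,5,0,0,0,0,0,0,5],
)

```text
time_s: 1.95
ee_pos: [0.4962, -0.3066, 0.332]
tcp_rot: [1.986, -2.431, -0.0]
force: [-0.4, 0.9, 0.4]
grip_width: 0.587
```

Run:
```python
from h import *
st=show();im=snapshot('wrist');np.save('pics/w2.npy',im);save('w2',im)
plan([.4995,-.3025,.3175],Rd(-101.3),2,5)
```

```text
t 1.95 p [ 0.4962 -0.3066  0.332 ] angx -101.50 z [-0.0018 -0.0014 -1.    ] F [-0.38  0.88  0.37] g 50.2
dist/row mm 8.14870162205537 deg/row 0.11990514380743973
0.0001, -0.0013, -0.0017, -0.24, -0.11, 0.77, 5, 0.0001, -0.0013, -0.0017, -0.24, -0.11, 0.77, 5
```

View pics/w2.png

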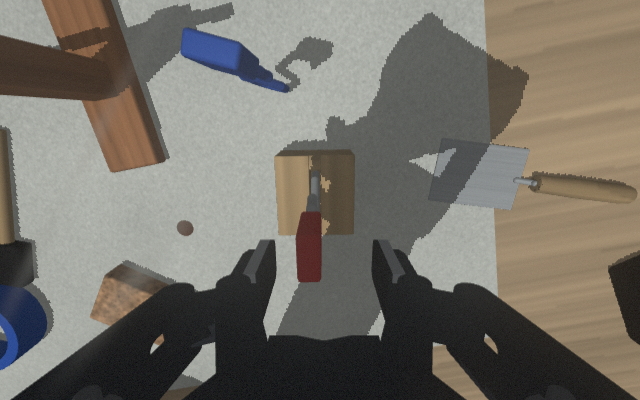

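Call:
carry_out(
  steps=[0,-0.001,-0.002,-0.24,-0.1,0.75,5,0,-0.001,-0.001,-0.2,-0.1,0.7,5,0,0,0,0,0,0,5],
)

```text
time_s: 2.38
ee_pos: [0.5003, -0.3031, 0.3204]
tcp_rot: [-1.992, 2.429, -0.007]
force: [-0.5, 1.1, 0.6]
grip_width: 0.587
```

Run:
```python
from h import *
st=show();im=snapshot('wrist');np.save('pics/w3.npy',im);save('w3',im,(220,180,420,360),4)
```

```text
t 2.375 p [ 0.5003 -0.3031  0.3204] angx -101.30 z [ 0.0034 -0.0031 -1.    ] F [-0.5   1.05  0.62] g 50.1
```

View pics/w3.png

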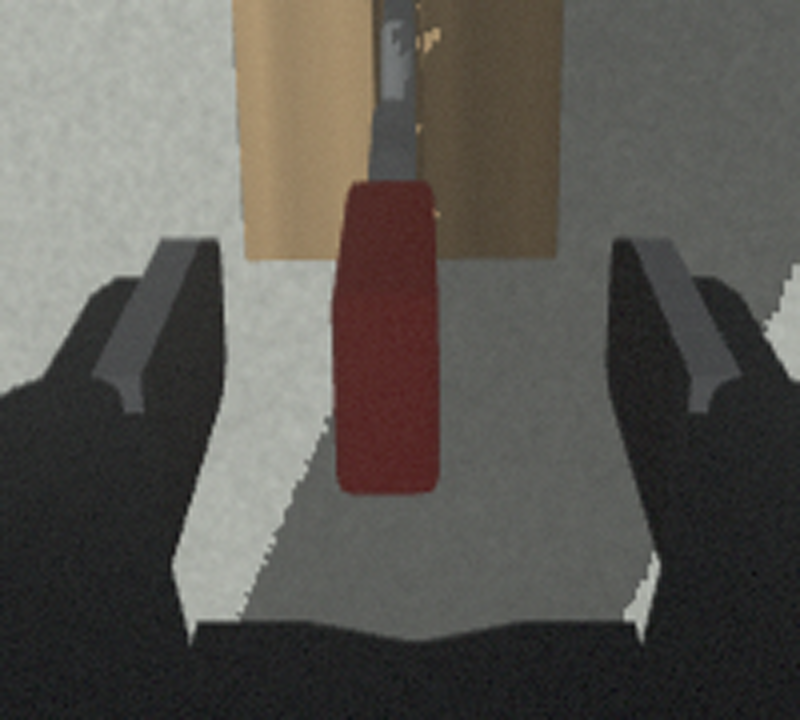

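Call:
carry_out(
  steps=[0.003,0.003,0,-0.33,0,0.25,4,0,0,0,0,0,0,3,0,0,0,0,0,0,2],
)

```text
time_s: 2.8
ee_pos: [0.5013, -0.2997, 0.3188]
tcp_rot: [-1.992, 2.429, -0.017]
force: [-0.6, -0.5, 0.2]
grip_width: 0.235
```

Run:
```python
from h import *
st=show();im=snapshot('wrist');np.save('pics/w4.npy',im);save('w4',im,(220,180,420,360),4)
```

```text
t 2.8 p [ 0.5013 -0.2997  0.3188] angx -101.28 z [ 0.0073 -0.0081 -0.9999] F [-0.62 -0.5   0.23] g 20.1
```

View pics/w4.png

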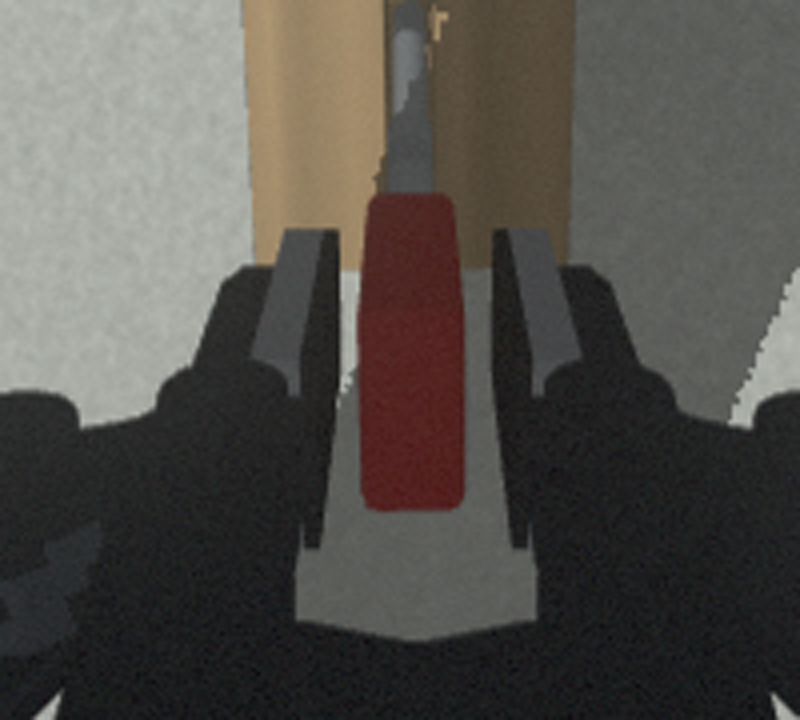

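Run:
```python
from h import *
st=monitor.get_state();plan([.5013,-.3,.3178],Rd(-101.3),1,2)
```

```text
dist/row mm 1.023797285559605 deg/row 0.6210495094195091
-0.0087, -0.0064, 0.0004, 0.02, -0.01, 0.1, 2
```

Call:
carry_out(
  steps=[-0.0085,-0.0065,0,0.02,0,0.1,2,0,0,0,0,0,0,1,0,0,0,0,0,0,0.8,0,0,0,0,0,0,0.8,0,0,0,0,0,0,0.8],
)

```text
time_s: 3.48
ee_pos: [0.5012, -0.3001, 0.3179]
tcp_rot: [-1.992, 2.429, 0.001]
force: [-0.7, 1.0, 0.2]
grip_width: 0.13
```

Run:
```python
from h import *
st=show()
```

```text
t 3.475 p [ 0.5012 -0.3001  0.3179] angx -101.29 z [-2.e-04  6.e-04 -1.e+00] F [-0.71  1.    0.21] g 11.1
```

Call:
carry_out(
  steps=[0,0,0,0,0,-1,0.8,0,0,0,0,0,-2.5,0.8,0,0,0,0,0,-3,0.8,0,0,0,0,0,-4,0.8,0,0,0,0,0,-4,0.8,0,0,0,0,0,-1.5,0.8,0,0,0,0,0,0,0.8],
)

```text
time_s: 4.35
ee_pos: [0.5007, -0.2998, 0.4829]
tcp_rot: [1.992, -2.429, -0.005]
force: [-0.1, 0.2, -1.1]
grip_width: 0.132
```

Run:
```python
from h import *
st=show()
for n in('scene','top','wrist'):
    im=snapshot(n);np.save('pics/%s5.npy'%n,im);save(n+'5',im)
save('scene5z',np.load('pics/scene5.npy'),(200,110,440,300),3.1)
```

```text
t 4.35 p [ 0.5007 -0.2998  0.4829] angx -101.29 z [-0.0023  0.0019 -1.    ] F [-0.12  0.22 -1.13] g 11.3
```

View pics/scene5z.png

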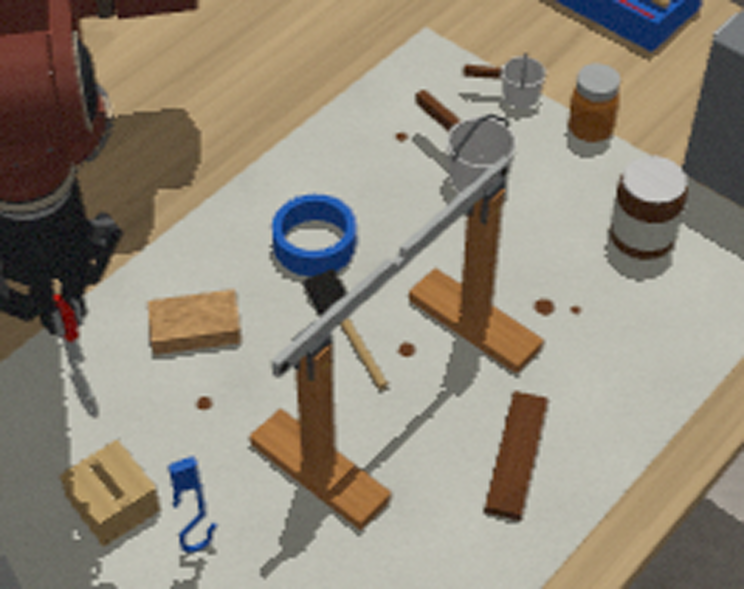

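View pics/wrist5.png

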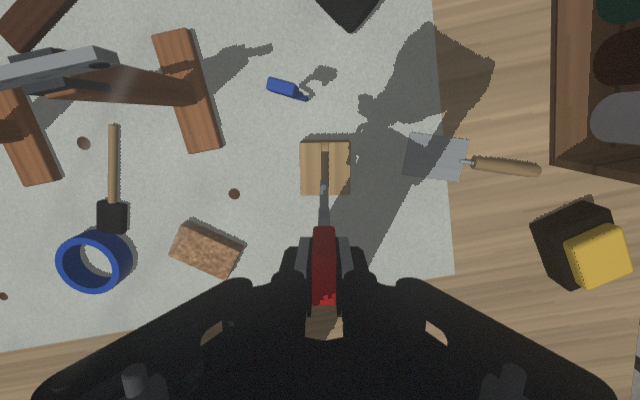

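Run:
```python
from h import *
plan([.56,-.05,.476],Rd(-90.4),7,.8)
```

```text
dist/row mm 36.67223813464016 deg/row 1.5573235757911619
0.0009, 0.0006, -0.0272, -3.66, -0.13, 0.07, 0.8, 0.0009, 0.0006, -0.0272, -3.66, -0.23, 0.07, 0.8, 0.0009, 0.0006, -0.0272, -3.65, -0.33, 0.06, 0.8, 0.0009, 0.0006, -0.0272, -3.64, -0.43, 0.06, 0.8, 0.0009, 0.0006, -0.0272, -3.63, -0.53, 0.06, 0.8, 0.0009, 0.0006, -0.0272, -3.61, -0.63, 0.06, 0.8, 0.0009, 0.0006, -0.0272, -3.59, -0.73, 0.06, 0.8
```

Call:
carry_out(
  steps=[0,0,-0.027,-3.6,-0.13,0.07,0.8,0,0,-0.027,-3.6,-0.23,0.07,0.8,0,0,-0.027,-3.6,-0.33,0.06,0.8,0,0,-0.027,-3.6,-0.43,0.06,0.8,0,0,-0.027,-3.6,-0.53,0.06,0.8,0,0,-0.027,-3.4,-0.63,0.06,0.8,0,0,-0.027,-2.4,-0.73,0.06,0.8,0,0,0,0,0,0,0.8],
)

```text
time_s: 5.5
ee_pos: [0.5589, -0.0594, 0.4566]
tcp_rot: [2.208, -2.217, -0.056]
force: [-0.3, -0.2, -0.6]
grip_width: 0.133
```

Run:
```python
from h import *
st=show()
for n in('top','scene','wrist'):
    im=snapshot(n);np.save('pics/%s6.npy'%n,im);save(n+'6',im)
save('scene6z',np.load('pics/scene6.npy'),(220,130,400,270),4.2)
```

```text
t 5.5 p [ 0.5589 -0.0594  0.4566] angx -90.24 z [-0.034   0.0165 -0.9993] F [-0.27 -0.25 -0.58] g 11.3
```

View pics/scene6z.png

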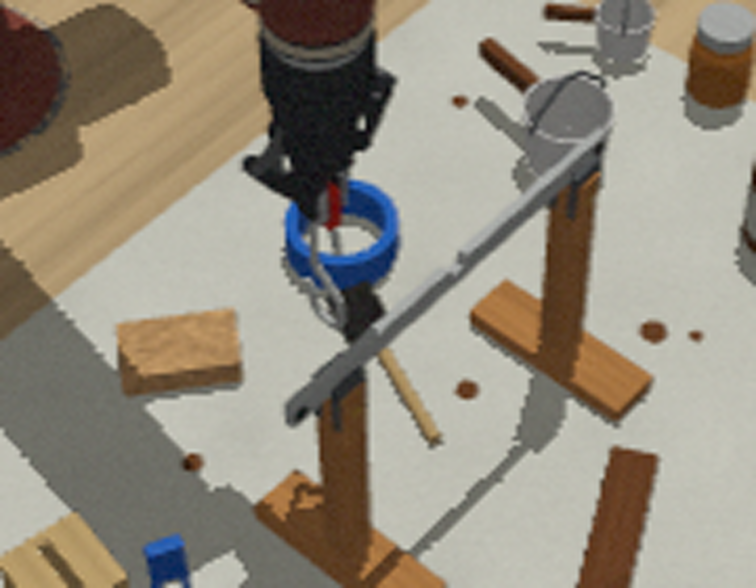

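View pics/wrist6.png

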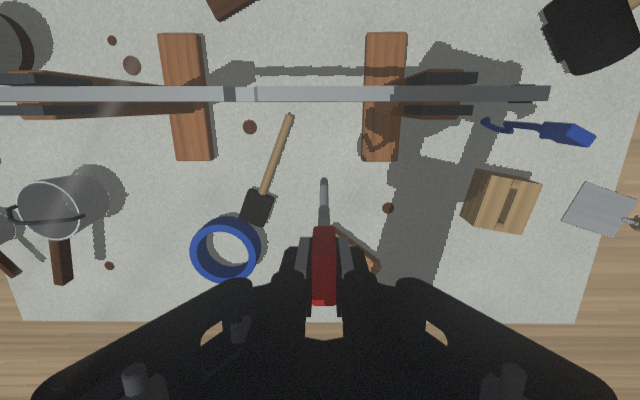

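Run:
```python
from h import *
plan([.56,-.03,.475],Rd(-90.4),2,.8)
```

```text
dist/row mm 17.893982148758976 deg/row 1.035387833196876
0.0163, 0.0078, 0, -1.58, -0.03, -0.85, 0.8, 0.0163, 0.0078, 0, -1.57, -0.04, -0.86, 0.8
```

Call:
carry_out(
  steps=[0.0163,0.0078,0,-1.5,-0.03,-0.85,0.8,0.0163,0.0078,0,-1.0,-0.03,-0.85,0.8,0,0,0,0,0,0,0.8],
)

```text
time_s: 6.02
ee_pos: [0.5597, -0.0364, 0.4766]
tcp_rot: [-2.209, 2.232, -0.005]
force: [-0.7, -0.7, -1.1]
grip_width: 0.131
```

Run:
```python
from h import *
st=show();np.save('pics/st7.npy',np.r_[st['ee_pos'],st['tcp_rot']])
im=snapshot('wrist');np.save('pics/wrist7.npy',im);save('wrist7',im)
save('wrist7z',im,(190,60,390,240),4)
```

```text
t 6.025 p [ 0.5597 -0.0364  0.4766] angx -90.57 z [ 0.0032 -0.0012 -1.    ] F [-0.72 -0.74 -1.09] g 11.2
```

View pics/wrist7z.png

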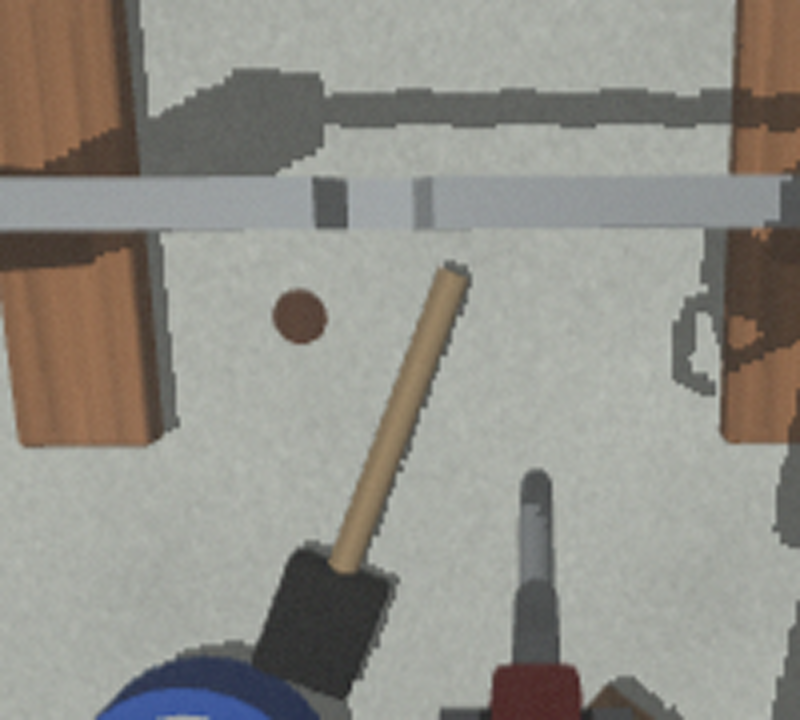

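Run:
```python
from h import *
a=np.load('pics/st7.npy');st={'ee_pos':a[:3],'tcp_rot':a[3:]};C=cam('wrist',st)
f=lambda u,v,z:onz(C,190+u/4,60+v/4,z)
n=[f(313,203,.25),f(434,203,.25)];print('notch',n,np.mean(n,0), np.linalg.norm(n[0]-n[1]))
for u in(20,260,560,700):
    print('bar',f(u,178 if u<300 else 177,.25),f(u,230.5 if u<300 else 228,.25))
print('leg tip top', f(537,470,a[2]-.308+.097),'hook plane col at tab')
im=np.load('pics/wrist7.npy').astype(int)
for v in (180,190,200): print(v,im[v,315:335].sum(1))
```

```text
notch [array([ 0.63521424, -0.00325521,  0.25      ]), array([ 0.63503877, -0.02241056,  0.25      ])] [ 0.63512651 -0.01283288  0.25      ] 0.019156155919088078
bar [0.63939971 0.04262598 0.25      ] [0.63145403 0.04363806 0.25      ]
bar [0.63905491 0.00486156 0.25      ] [0.63110281 0.00543571 0.25      ]
bar [ 0.63877348 -0.04237647  0.25      ] [ 0.63104674 -0.04235124  0.25      ]
bar [ 0.63857217 -0.06442802  0.25      ] [ 0.63084179 -0.06465136  0.25      ]
leg tip top [ 0.59500669 -0.03832006  0.26559097] hook plane col at tab
180 [512 520 525 520 512 370 264 255 239 236 247 249 273 503 512 518 510 529
 534 511]
190 [522 521 514 497 439 346 361 359 348 348 326 304 250 427 515 507 510 530
 524 524]
200 [500 493 500 492 446 349 360 354 359 336 321 298 264 349 507 521 520 531
 515 506]
```

Run:
```python
from h import *
a=np.load('pics/st7.npy');st={'ee_pos':a[:3],'tcp_rot':a[3:]};C=cam('wrist',st)
f=lambda u,v,z:onz(C,190+u/4,60+v/4,z)
z0=a[2]-.308
for u,v,h in[(537,470,.02),(537,578,.094),(536,665,.123),(536,665,.161)]: print(h,f(u,v,z0+h))
save('wrist7y',np.load('pics/wrist7.npy'),(280,160,370,320),4.9)
s=np.load('pics/scene6.npy')
```

```text
0.02 [ 0.57971834 -0.03848529  0.18859097]
0.094 [ 0.5766863  -0.03817495  0.26259097]
0.123 [ 0.57267284 -0.03789043  0.29159097]
0.161 [ 0.5870136  -0.03790128  0.32959097]
```

View pics/wrist7y.png

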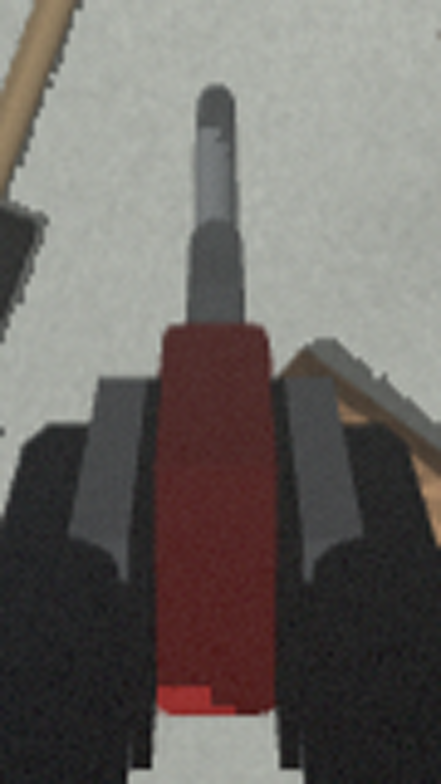

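Run:
```python
from h import *
plan([.60,-.0109,.470],Rd(-90.4),2,.8)
```

```text
dist/row mm 24.129709894779914 deg/row 0.11889422833092364
-0.0011, -0.0006, -0.0016, -1.31, -2, 0.31, 0.8, -0.0011, -0.0006, -0.0016, -1.3, -2.01, 0.3, 0.8
```

Call:
carry_out(
  steps=[-0.001,-0.0005,-0.0015,-1.3,-2,0.31,0.8,-0.001,-0.0005,-0.0015,-1.0,-1.5,0.3,0.8,0,0,0,0,0,0,0.8],
)

```text
time_s: 6.45
ee_pos: [0.5957, -0.0138, 0.4699]
tcp_rot: [2.212, -2.23, 0.001]
force: [-1.1, -0.2, -1.1]
grip_width: 0.129
```

Run:
```python
from h import *
st=show();np.save('pics/st8.npy',np.r_[st['ee_pos'],st['tcp_rot']])
im=snapshot('wrist');np.save('pics/wrist8.npy',im);save('wrist8z',im,(230,100,430,280),4)
save('scene8z',snapshot('scene'),(220,130,400,270),4.2)
plan([.6345,-.0109,.470],Rd(-90.4),2,.8)
```

```text
t 6.45 p [ 0.5957 -0.0138  0.4699] angx -90.47 z [-1.e-04 -1.e-03 -1.e+00] F [-1.13 -0.19 -1.09] g 11.0
dist/row mm 19.734501894542106 deg/row 0.06468644810695087
-0.0002, -0.0006, -0.0009, -0.18, -1.96, 0.02, 0.8, -0.0002, -0.0006, -0.0009, -0.18, -1.97, 0.02, 0.8
```

View pics/wrist8z.png

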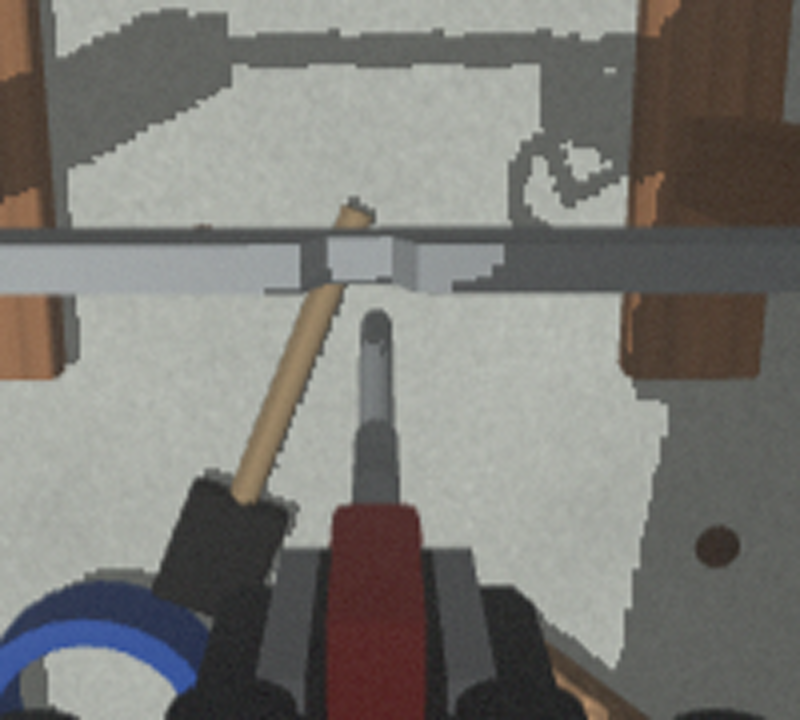

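View pics/scene8z.png

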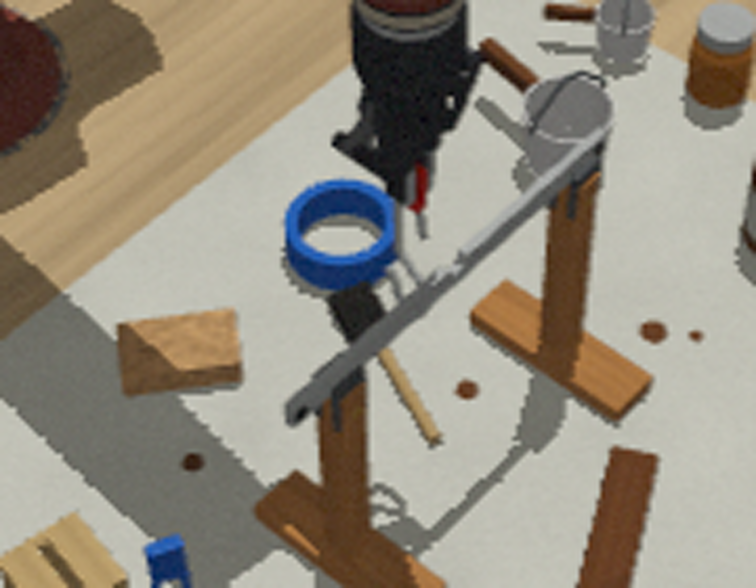

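Run:
```python
from h import *
a=np.load('pics/st8.npy');st={'ee_pos':a[:3],'tcp_rot':a[3:]};C=cam('wrist',st)
f=lambda u,v,z:onz(C,230+u/4,100+v/4,z)
z0=a[2]-.308
print(f(200,244,.25),f(200,293,.25));print(f(302,268,.25),f(417,268,.25))
for u,v,h in[(376,311,.02),(376,422,.094),(376,507,.123)]: print(h,f(u,v,z0+h)-a[:3])
```

```text
[0.63957228 0.01257314 0.25      ] [0.63164016 0.01295229 0.25      ]
[ 0.63558618 -0.00363759  0.25      ] [ 0.63544667 -0.02212747  0.25      ]
0.02 [ 0.01890574 -0.00181067 -0.288     ]
0.094 [ 0.01567089 -0.00157311 -0.214     ]
0.123 [ 0.01212953 -0.00146436 -0.185     ]
```

Call:
carry_out(
  steps=[0,0,0,-0.2,-1.5,0,0.8,0,0,0,-0.05,-1.5,0,0.8,0,0,0,0,-0.6,0,0.8,0,0,0,0,0,0,0.8],
)

```text
time_s: 7.05
ee_pos: [0.6336, -0.0128, 0.4706]
tcp_rot: [2.21, -2.232, 0.003]
force: [0.3, -0.2, -1.1]
grip_width: 0.129
```

Run:
```python
from h import *
st=show();np.save('pics/st9.npy',np.r_[st['ee_pos'],st['tcp_rot']])
im=snapshot('wrist');np.save('pics/wrist9.npy',im);save('wrist9z',im,(230,140,430,320),4)
save('scene9z',snapshot('scene'),(300,150,380,230),7)
plan([.6345,-.0113,.470],Rd(-90.4),1,.8)
```

```text
t 7.05 p [ 0.6336 -0.0128  0.4706] angx -90.57 z [ 9.0e-04 -1.7e-03 -1.0e+00] F [ 0.25 -0.17 -1.12] g 11.0
dist/row mm 2.0820184348370447 deg/row 0.20548638073562023
-0.0009, -0.0017, -0.003, -0.14, -0.14, 0.06, 0.8
```

View pics/wrist9z.png

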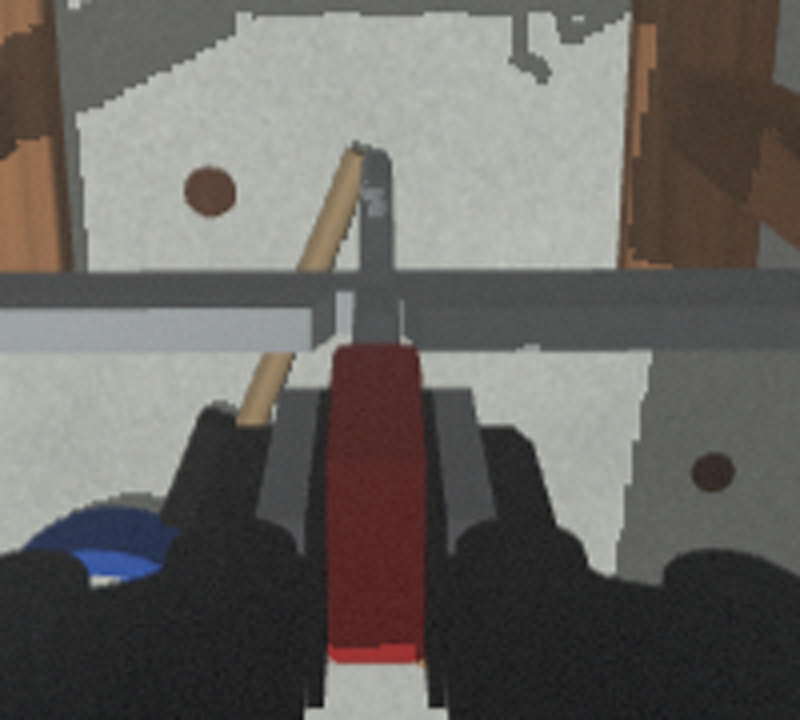

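View pics/scene9z.png

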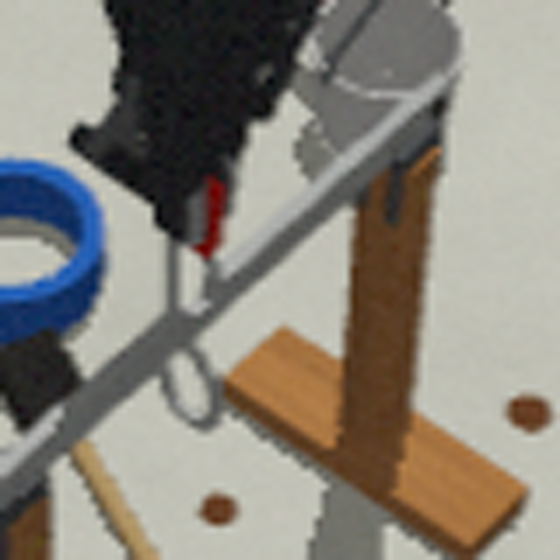

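Call:
carry_out(
  steps=[-0.001,-0.0015,-0.003,-0.15,-0.14,0.2,0.8,0,0,0,0,0,0.8,0.8,0,0,0,0,0,0.6,0.8,0,0,0,0,0,0,0.8],
)

```text
time_s: 7.65
ee_pos: [0.6339, -0.0111, 0.4531]
tcp_rot: [2.213, -2.228, -0.001]
force: [1.3, 0.3, -1.0]
grip_width: 0.129
```

Run:
```python
from h import *
st=show();np.save('pics/st10.npy',np.r_[st['ee_pos'],st['tcp_rot']])
im=snapshot('wrist');np.save('pics/wrist10.npy',im);save('wrist10z',im,(230,140,430,320),4)
save('scene10z',snapshot('scene'),(300,150,380,230),7)
plan([.6345,-.0112,.446],Rd(-90.4),1,.8)
```

```text
t 7.65 p [ 0.6339 -0.0111  0.4531] angx -90.39 z [-0.0011 -0.     -1.    ] F [ 1.32  0.3  -1.01] g 11.0
dist/row mm 7.9624232183489285 deg/row 0.017321029330705614
-0.0001, -0.0001, 0.0003, 0.01, -0.05, 0.79, 0.8
```

View pics/wrist10z.png

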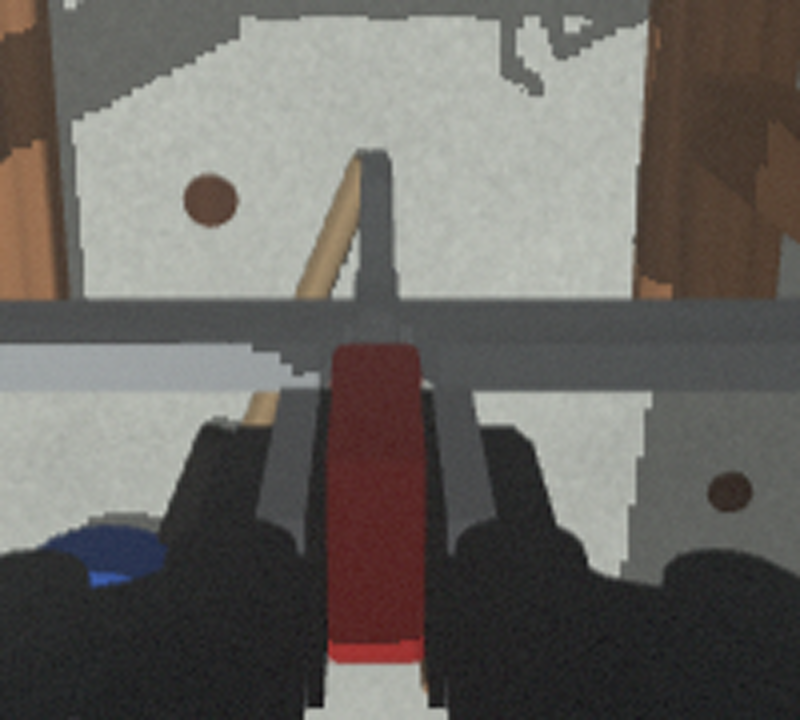

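View pics/scene10z.png

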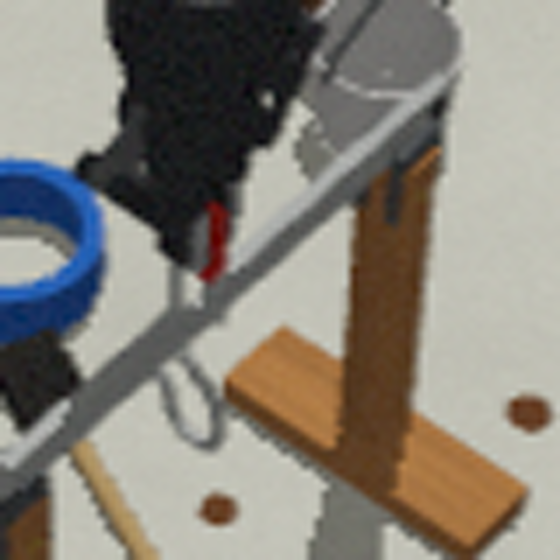

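Call:
carry_out(
  steps=[0,0,0,0,-0.12,0,0.8,0,0,0,0,0,0.4,0.8,0,0,0,0,0,0,0.8],
)

```text
time_s: 8.12
ee_pos: [0.6354, -0.0111, 0.4503]
tcp_rot: [-2.214, 2.229, -0.002]
force: [-0.1, 0.2, -1.7]
grip_width: 0.128
```

```bash
python3 -c "
from h import *
show()"
```

```text
t 8.125 p [ 0.6354 -0.0111  0.4503] angx -90.39 z [ 1.2e-03 -4.0e-04 -1.0e+00] F [-0.07  0.2  -1.71] g 10.9
```

Call:
carry_out(
  steps=[0,0,0,0,0.03,0.4,0.8,0,0,0,0,0,0.3,0.8,0,0,0,0,0,0,0.8],
)

```text
time_s: 8.5
ee_pos: [0.6351, -0.0111, 0.4428]
tcp_rot: [-2.214, 2.229, -0.001]
force: [-0.6, 0.0, -0.9]
grip_width: 0.128
```

```bash
python3 -c "
from h import *
show()"
```

```text
t 8.5 p [ 0.6351 -0.0111  0.4428] angx -90.39 z [ 1.e-03 -3.e-04 -1.e+00] F [-0.55  0.02 -0.85] g 10.9
```

Call:
carry_out(
  steps=[0,0,0,0,0,0.15,0.8,0,0,0,0,0,0.15,0.8,0,0,0,0,0,0,0.8],
)

```text
time_s: 8.88
ee_pos: [0.6351, -0.0111, 0.4396]
tcp_rot: [-2.213, 2.229, -0.002]
force: [0.5, -0.1, -1.6]
grip_width: 0.131
```

```bash
python3 -c "
from h import *
show()"
```

```text
t 8.875 p [ 0.6351 -0.0111  0.4396] angx -90.39 z [ 1.2e-03 -3.0e-04 -1.0e+00] F [ 0.48 -0.13 -1.57] g 11.2
```

Call:
carry_out(
  steps=[0,0,0,0,0,0.1,0.8,0,0,0,0,0,0.1,0.8,0,0,0,0,0,0,0.8],
)

```text
time_s: 9.25
ee_pos: [0.6351, -0.0111, 0.4377]
tcp_rot: [-2.213, 2.228, -0.002]
force: [-0.8, -0.7, -0.7]
grip_width: 0.128
```

```bash
python3 -c "
from h import *
show()"
```

```text
t 9.25 p [ 0.6351 -0.0111  0.4377] angx -90.39 z [ 1.4e-03 -4.0e-04 -1.0e+00] F [-0.84 -0.75 -0.67] g 10.9
```

Below the bar's top-edge level (≈0.440) with no contact force – it's entering the notch. Continue lightly.

Call:
carry_out(
  steps=[0,0,0,0,0,0.12,0.8,0,0,0,0,0,0.12,0.8,0,0,0,0,0,0,0.8],
)

```text
time_s: 9.62
ee_pos: [0.6351, -0.0111, 0.4351]
tcp_rot: [-2.213, 2.228, -0.002]
force: [0.0, -0.2, -0.5]
grip_width: 0.126
```

Call:
carry_out(
  steps=[0,0,0,0,0,0.1,0.8,0,0,0,0,0,0.1,0.8,0,0,0,0,0,0,0.8],
)

```text
time_s: 10.0
ee_pos: [0.6351, -0.0111, 0.433]
tcp_rot: [-2.213, 2.228, -0.002]
force: [0.2, 0.0, -0.7]
grip_width: 0.131
```

Call:
carry_out(
  steps=[0,0,0,0,0,0.1,0.8,0,0,0,0,0,0,0.8],
)

```text
time_s: 10.25
ee_pos: [0.6351, -0.0111, 0.4319]
tcp_rot: [-2.213, 2.228, -0.002]
force: [-0.4, -0.2, -1.2]
grip_width: 0.127
```

Call:
carry_out(
  steps=[0,0,0,0,0,0.1,0.8,0,0,0,0,0,0,0.8],
)

```text
time_s: 10.5
ee_pos: [0.6351, -0.0111, 0.431]
tcp_rot: [-2.213, 2.228, -0.002]
force: [-0.6, 0.3, -1.2]
grip_width: 0.126
```

```bash
python3 -c "
from h import *
show()
im=snapshot('wrist');save('wrist11z',im,(230,140,430,320),4)
save('scene11z',snapshot('scene'),(300,150,380,230),7)"
```

```text
t 10.5 p [ 0.6351 -0.0111  0.431 ] angx -90.39 z [ 1.6e-03 -4.0e-04 -1.0e+00] F [-0.62  0.26 -1.16] g 10.7
```

View pics/wrist11z.png

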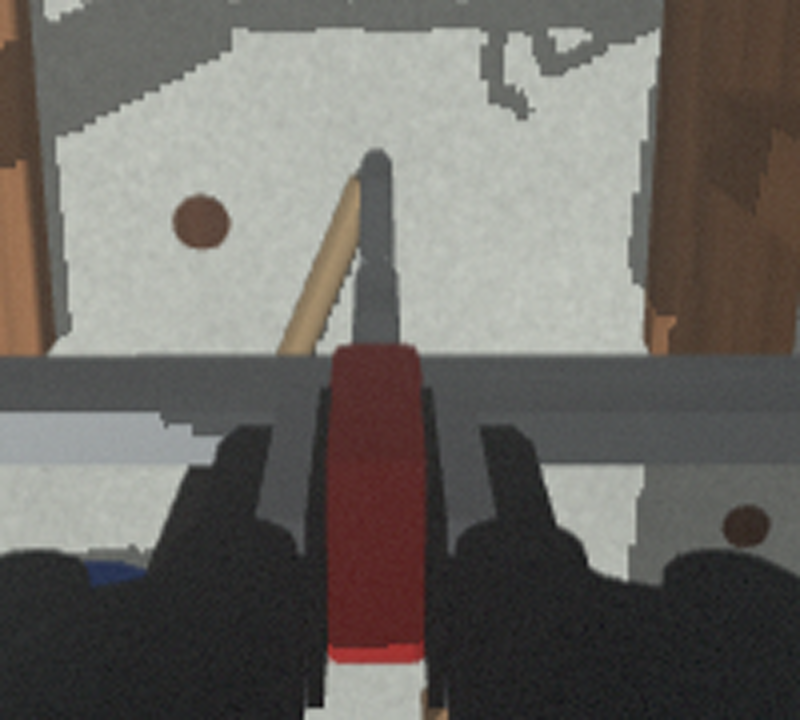

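View pics/scene11z.png

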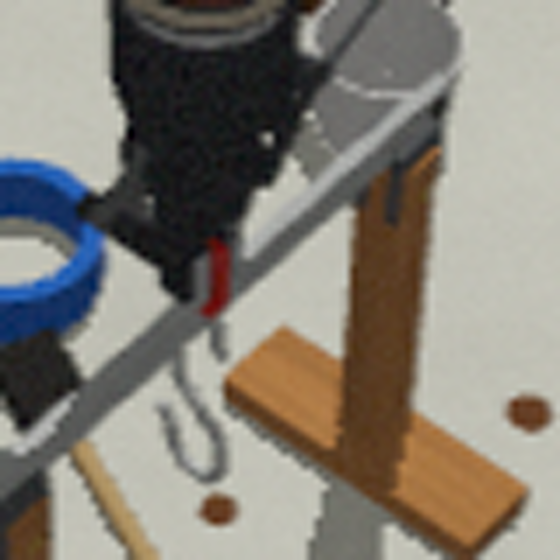

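Call:
carry_out(
  steps=[0,0,0,0,0,0.07,0.8,0,0,0,0,0,0,0.8],
)

```text
time_s: 10.85
ee_pos: [0.6351, -0.0111, 0.4309]
tcp_rot: [-2.213, 2.228, -0.003]
force: [-0.7, 0.2, -1.6]
grip_width: 0.132
```

Call:
carry_out(
  steps=[0,0,0,0,0,0.07,0.8,0,0,0,0,0,0,0.8],
)

```text
time_s: 11.1
ee_pos: [0.6351, -0.0111, 0.4309]
tcp_rot: [-2.213, 2.228, -0.003]
force: [-1.1, 0.2, -0.6]
grip_width: 0.126
```

Call:
carry_out(
  steps=[0,0,0,0,0,0.1,0.8,0,0,0,0,0,0.05,0.8],
)

```text
time_s: 11.35
ee_pos: [0.635, -0.0111, 0.4308]
tcp_rot: [-2.213, 2.228, -0.004]
force: [-2.5, -0.3, 2.5]
grip_width: 0.126
```

```bash
python3 -c "
from h import *
show();print(monitor.get_state()['tau'].round(2))"
```

```text
t 11.35 p [ 0.635  -0.0111  0.4308] angx -90.39 z [ 3.e-03 -7.e-04 -1.e+00] F [-2.49 -0.26  2.47] g 10.8
[ -0.11 -38.05 -36.5    0.04  -0.74  -0.  ]
```

Call:
carry_out(
  steps=[0,0,0,0,0,-0.03,0.8,0,0,0,0,0,0,2,0,0,0,0,0,0,4,0,0,0,0,0,0,4],
)

```text
time_s: 11.85
ee_pos: [0.6352, -0.0111, 0.4294]
tcp_rot: [-2.213, 2.228, -0.004]
force: [1.3, -0.3, 0.1]
grip_width: 0.469
```

```bash
python3 -c "
from h import *
show()
im=snapshot('wrist');save('wrist12z',im,(230,140,430,320),4)
save('scene12z',snapshot('scene'),(300,150,380,230),7)"
```

```text
t 11.85 p [ 0.6352 -0.0111  0.4294] angx -90.39 z [ 3.1e-03 -6.0e-04 -1.0e+00] F [ 1.32 -0.33  0.11] g 40.0
```

View pics/wrist12z.png

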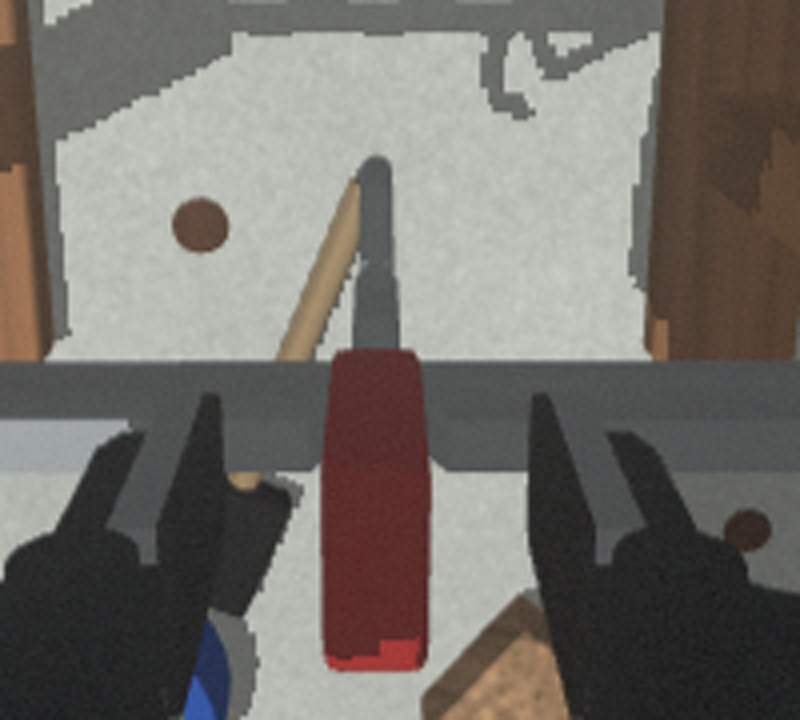

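View pics/scene12z.png

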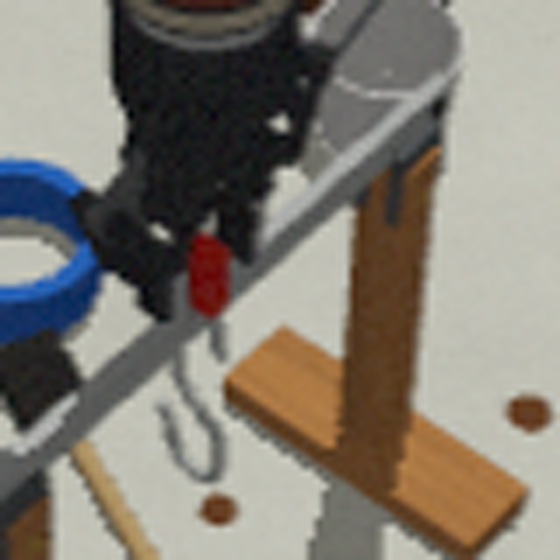

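Call:
carry_out(
  steps=[0,0,0,0,0,-2,4,0,0,0,0,0,-3,4,0,0,0,0,0,-4,4.5,0,0,0,0,0,-1,6],
)

```text
time_s: 12.45
ee_pos: [0.6347, -0.0111, 0.5356]
tcp_rot: [-2.212, 2.227, -0.006]
force: [0.0, 0.1, -0.2]
grip_width: 0.699
```

```bash
python3 -c "
from h import *
show()
plan([.40,.30,.44],Rd(-104.4),9,8)"
```

```text
t 12.45 p [ 0.6347 -0.0111  0.5356] angx -90.39 z [ 4.5e-03 -8.0e-04 -1.0e+00] F [ 0.01  0.08 -0.17] g 59.7
dist/row mm 44.57779701253572 deg/row 1.55693070793037
-0.0005, 0, 0.0272, -3.44, 2.64, 1.05, 8, -0.0005, 0, 0.0272, -3.37, 2.73, 1.05, 8, -0.0005, 0, 0.0272, -3.29, 2.82, 1.05, 8, -0.0005, 0, 0.0272, -3.21, 2.91, 1.05, 8, -0.0005, 0, 0.0272, -3.13, 2.99, 1.05, 8, -0.0005, 0, 0.0272, -3.05, 3.07, 1.06, 8, -0.0005, 0, 0.0272, -2.97, 3.16, 1.06, 8, -0.0005, 0, 0.0272, -2.88, 3.23, 1.06, 8, -0.0005, 0, 0.0272, -2.79, 3.31, 1.06, 8
```

Call:
carry_out(
  steps=[0,0,0.027,-3.4,2.6,0.8,8,0,0,0.027,-3.4,2.7,1,8,0,0,0.027,-3.3,2.8,1,8,0,0,0.027,-3.2,2.9,1,8,0,0,0.027,-3.1,3,1,8,0,0,0.027,-3,3.1,1,8,0,0,0.027,-3,3.2,1,8,0,0,0.027,-2.6,3,1,8,0,0,0.027,-1.6,2,1,8,0,0,0,0,0,0,8],
)

```text
time_s: 13.7
ee_pos: [0.4054, 0.2902, 0.4421]
tcp_rot: [-1.914, 2.488, -0.007]
force: [0.5, 0.0, 0.1]
grip_width: 0.936
```

```bash
python3 -c "
from h import *
st=show();np.save('pics/st13.npy',np.r_[st['ee_pos'],st['tcp_rot']])
im=snapshot('wrist');np.save('pics/wrist13.npy',im);save('wrist13',im)
im=snapshot('scene');np.save('pics/scene13.npy',im);save('scene13z',im,(290,110,400,220),5)"
```

```text
t 13.7 p [0.4054 0.2902 0.4421] angx -104.86 z [ 0.0047 -0.002  -1.    ] F [0.46 0.01 0.15] g 79.9
```

View pics/wrist13.png

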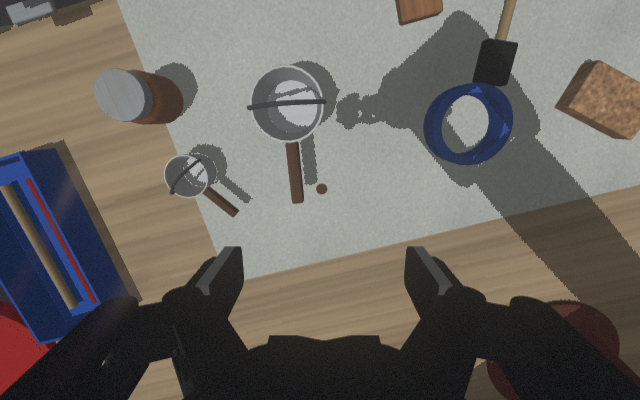

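View pics/scene13z.png

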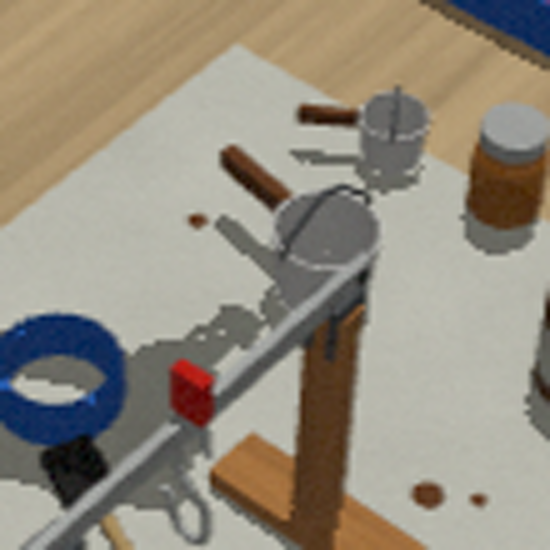

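Run:
```python
from h import *
a=np.load('pics/st13.npy');st={'ee_pos':a[:3],'tcp_rot':a[3:]};C=cam('wrist',st)
save('wrist13z',np.load('pics/wrist13.npy'),(150,55,340,220),4.2)
for n,u,v,z in[('end',297.5,202,.063),('base',292,143,.063),('rimc',288,104,.065),('bailL',248,106,.065),('bailR',326,101,.065),('small grip end',236,213,.055),('smallc',188,176,.05)]: print(n,onz(C,u,v,z))
```

```text
end [0.38665418 0.32724853 0.063     ]
base [0.45669946 0.31358388 0.063     ]
rimc [0.49902248 0.30551827 0.065     ]
bailL [0.50840178 0.34931834 0.065     ]
bailR [0.49126366 0.26374155 0.065     ]
small grip end [0.39066266 0.40788623 0.055     ]
smallc [0.45036226 0.45129765 0.05      ]
```

View pics/wrist13z.png

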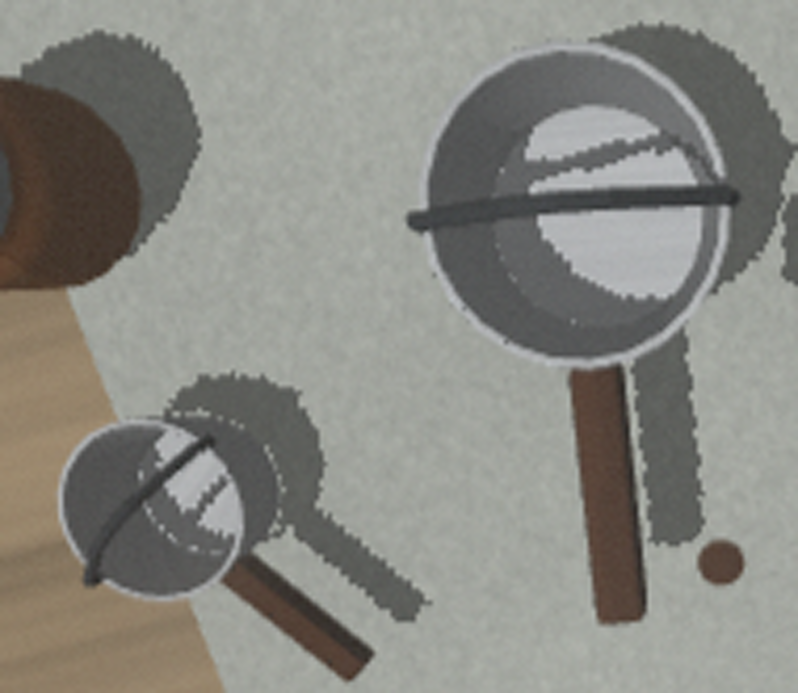

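Run:
```python
from h import *
plan([.4107,.3225,.27],Rd(-101.1),5,4)
```

```text
dist/row mm 35.3041276400533 deg/row 0.7800361476095963
-0.0014, 0, -0.0135, -0.66, 0.12, 3.47, 4, -0.0014, 0, -0.0135, -0.66, 0.1, 3.47, 4, -0.0014, 0, -0.0135, -0.67, 0.09, 3.47, 4, -0.0014, 0, -0.0135, -0.67, 0.07, 3.47, 4, -0.0014, 0, -0.0135, -0.67, 0.06, 3.47, 4
```

Call:
carry_out(
  steps=[-0.001,0,-0.013,-0.66,0.1,3.4,4.5,-0.001,0,-0.013,-0.66,0.1,3.4,4.5,-0.001,0,-0.013,-0.67,0.1,3.4,4.5,-0.001,0,-0.013,-0.67,0.1,3.0,4.5,-0.001,0,-0.013,-0.5,0.05,2,4.5,0,0,0,0,0,0,4.5],
)

```text
time_s: 14.55
ee_pos: [0.4177, 0.3171, 0.2923]
tcp_rot: [-1.978, 2.428, -0.009]
force: [0.2, -1.1, 0.7]
grip_width: 0.528
```

```bash
python3 -c "
from h import *
st=show();np.save('pics/st14.npy',np.r_[st['ee_pos'],st['tcp_rot']])
im=snapshot('wrist');np.save('pics/wrist14.npy',im);save('wrist14',im)"
```

```text
t 14.55 p [0.4177 0.3171 0.2923] angx -101.64 z [ 0.0113  0.0017 -0.9999] F [ 0.18 -1.13  0.71] g 45.1
```

View pics/wrist14.png

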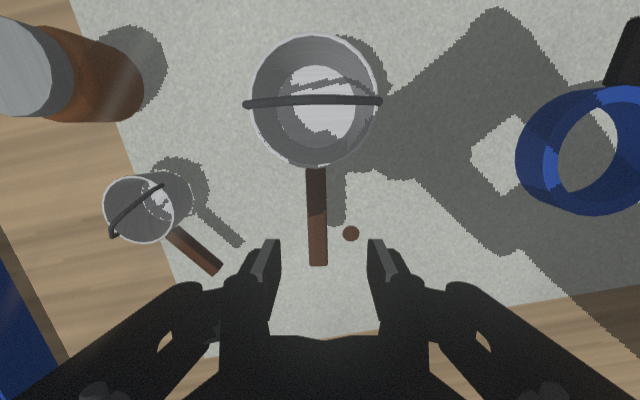

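Run:
```python
from h import *
a=np.load('pics/st14.npy');st={'ee_pos':a[:3],'tcp_rot':a[3:]};C=cam('wrist',st)
im=np.load('pics/wrist14.npy');save('wrist14z',im,(230,25,400,280),3)
e=onz(C,317.8,265,.063);b=onz(C,315.3,168,.063);print(e,b,np.degrees(np.arctan2(*(b-e)[[1,0]])))
plan([.411,.3222,.208],Rd(-101.1),3,4)
```

```text
[0.38691908 0.32803943 0.063     ] [0.45812775 0.31477744 0.063     ] -10.549964370655438
dist/row mm 28.655804867620713 deg/row 0.318505814469816
-0.0042, 0.0018, -0.0032, -0.1, 0.3, 2.85, 4, -0.0042, 0.0018, -0.0032, -0.1, 0.29, 2.85, 4, -0.0042, 0.0018, -0.0032, -0.11, 0.27, 2.85, 4
```

View pics/wrist14z.png

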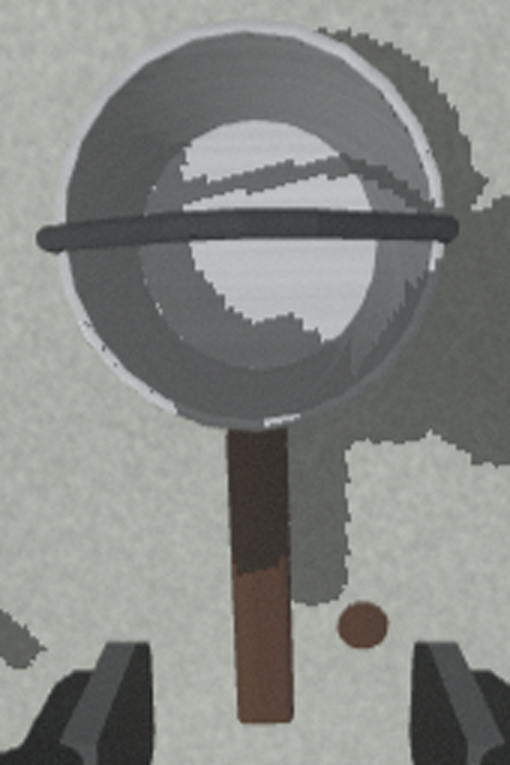

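Call:
carry_out(
  steps=[-0.004,0.002,0.003,-0.3,0.25,2.5,4,-0.004,0.002,0.003,-0.2,0.2,2.5,4,-0.004,0.002,0.003,0,0.1,1.5,4,0,0,0,0,0,0,4],
)

```text
time_s: 15.1
ee_pos: [0.4188, 0.3232, 0.2345]
tcp_rot: [-1.961, 2.439, -0.005]
force: [0.8, 0.3, 0.8]
grip_width: 0.473
```

```bash
python3 -c "
from h import *
st=show();np.save('pics/st15.npy',np.r_[st['ee_pos'],st['tcp_rot']])
im=snapshot('wrist');np.save('pics/wrist15.npy',im);save('wrist15z',im,(230,100,420,350),3)
plan([.4125,.3232,.208],Rd(-101),1,3.5)"
```

```text
t 15.1 p [0.4188 0.3232 0.2345] angx -102.39 z [ 0.0112  0.0047 -0.9999] F [0.81 0.26 0.79] g 40.4
dist/row mm 28.23507490908996 deg/row 1.6083228254636073
-0.0114, 0.0081, -0.0243, 0.19, 0.68, 2.73, 3.5
```

View pics/wrist15z.png

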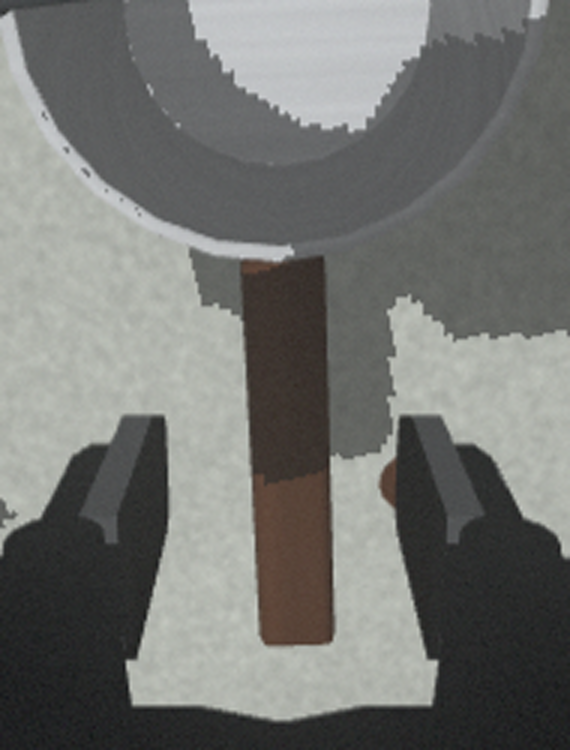

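Run:
```python
from h import *
a=np.load('pics/st15.npy');st={'ee_pos':a[:3],'tcp_rot':a[3:]};C=cam('wrist',st)
e=onz(C,230+297/3,100+643/3,.063);b=onz(C,230+284/3,100+260/3,.063);print(e,b,np.degrees(np.arctan2(*(b-e)[[1,0]])))
```

```text
[0.38665881 0.3277202  0.063     ] [0.45776719 0.31468519 0.063     ] -10.387672142974855
```

Call:
carry_out(
  steps=[-0.011,0.008,-0.026,0.14,0.6,1.2,3.5,0,0,0,0,0.05,1.2,3.5,0,0,0,0,0,0,3],
)

```text
time_s: 15.52
ee_pos: [0.4131, 0.3238, 0.2121]
tcp_rot: [-2.0, 2.418, -0.001]
force: [0.5, 0.1, -0.9]
grip_width: 0.349
```

```bash
python3 -c "
from h import *
st=show()
im=snapshot('wrist');save('wrist16z',im,(230,100,420,350),3)
plan([.4125,.3232,.208],Rd(-100.7),1,3.5)"
```

```text
t 15.525 p [0.4131 0.3238 0.2121] angx -100.80 z [ 0.0029  0.0015 -1.    ] F [ 0.49  0.1  -0.87] g 29.8
dist/row mm 4.702471252232623 deg/row 0.25600230269680013
-0.0032, 0.0025, -0.0018, 0.08, 0.06, 0.46, 3.5
```

View pics/wrist16z.png

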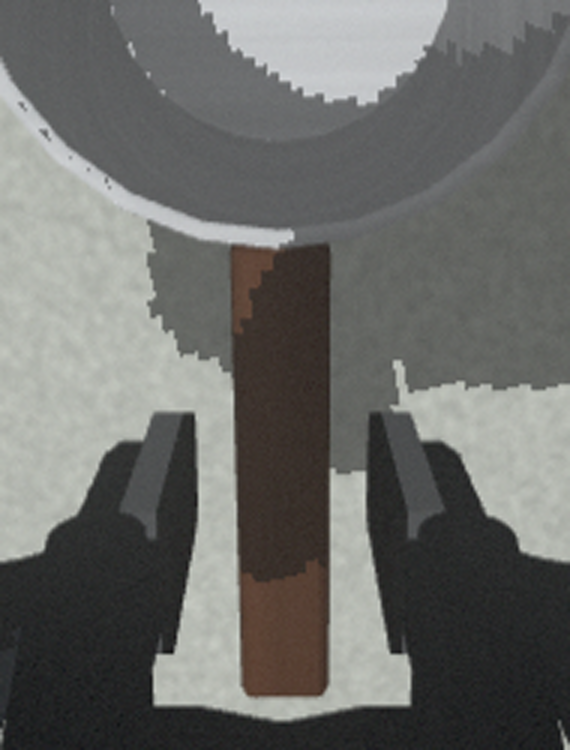

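Call:
carry_out(
  steps=[-0.003,0.0025,0,0,0.05,0.4,3,0,0,0,0,0,0,2,0,0,0,0,0,0,1,0,0,0,0,0,0,1,0,0,0,0,0,0,1],
)

```text
time_s: 16.2
ee_pos: [0.4132, 0.3243, 0.2092]
tcp_rot: [-2.002, 2.419, -0.001]
force: [-0.3, 0.5, -0.7]
grip_width: 0.151
```

```bash
python3 -c "
from h import *
st=show()"
```

```text
t 16.2 p [0.4132 0.3243 0.2092] angx -100.80 z [ 1.5e-03  6.0e-04 -1.0e+00] F [-0.27  0.53 -0.75] g 12.9
```

Call:
carry_out(
  steps=[0,0,0,0,0,-0.5,1,0,0,0,0,0,-1,1,0,0,0,0,0,-1.5,1,0,0,0,0,0,-2,1,0,0,0,0,0,-1.2,1,0,0,0,0,0,-0.4,1,0,0,0,0,0,0,1],
)

```text
time_s: 17.08
ee_pos: [0.4129, 0.3242, 0.2802]
tcp_rot: [-2.001, 2.419, -0.0]
force: [-0.1, 0.9, -1.9]
grip_width: 0.152
```

```bash
python3 -c "
from h import *
st=show();np.save('pics/st17.npy',np.r_[st['ee_pos'],st['tcp_rot']])
im=snapshot('wrist');np.save('pics/wrist17.npy',im);save('wrist17',im)
im=snapshot('scene');save('scene17z',im,(260,90,440,230),4.2)
plan([.45,-.011,.275],Rd(-90.4),10,1)"
```

```text
t 17.075 p [0.4129 0.3242 0.2802] angx -100.81 z [ 0.0017  0.0013 -1.    ] F [-0.12  0.87 -1.85] g 13.0
dist/row mm 33.714444625518844 deg/row 1.041043766172795
0, 0.0001, -0.0182, 3.22, -0.99, 0.04, 1, 0, 0.0001, -0.0182, 3.24, -0.94, 0.04, 1, 0, 0.0001, -0.0182, 3.26, -0.88, 0.04, 1, 0, 0.0001, -0.0182, 3.27, -0.82, 0.04, 1, 0, 0.0001, -0.0182, 3.28, -0.76, 0.04, 1, 0, 0.0001, -0.0182, 3.3, -0.7, 0.04, 1, 0, 0.0001, -0.0182, 3.31, -0.64, 0.04, 1, 0, 0.0001, -0.0182, 3.32, -0.58, 0.04, 1, 0, 0.0001, -0.0182, 3.33, -0.52, 0.04, 1, 0, 0.0001, -0.0182, 3.34, -0.46, 0.04, 1
```

View pics/wrist17.png

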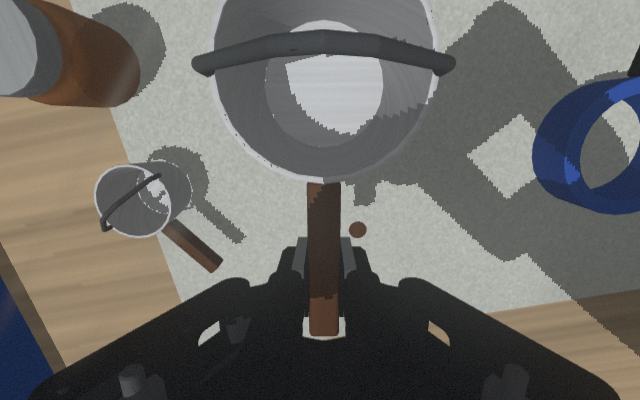

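View pics/scene17z.png

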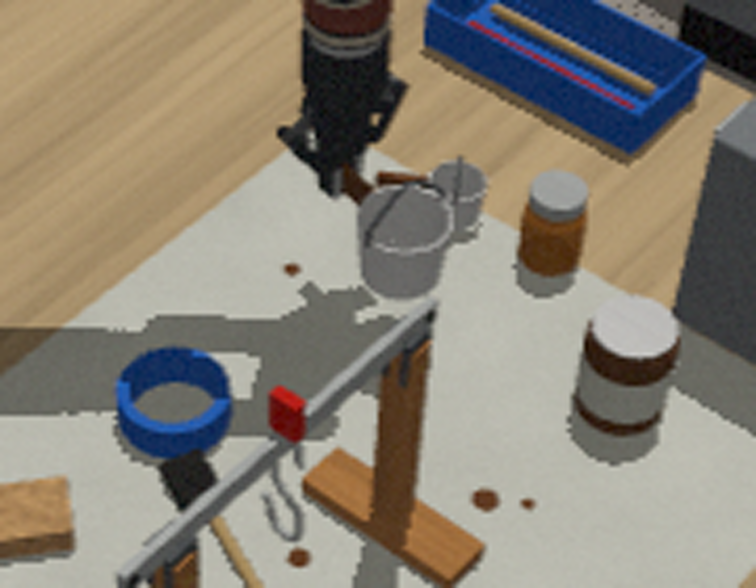

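Call:
carry_out(
  steps=[0,0,-0.015,1.5,-0.5,0,1,0,0,-0.018,2.5,-0.8,0,1,0,0,-0.018,2.5,-0.8,0,1,0,0,-0.018,2.5,-0.7,0,1,0,0,-0.018,2.5,-0.7,0,1,0,0,-0.018,2.5,-0.6,0,1,0,0,-0.018,2.5,-0.6,0,1],
)

```text
time_s: 18.05
ee_pos: [0.4359, 0.1498, 0.273]
tcp_rot: [2.15, -2.277, -0.007]
force: [0.3, 0.1, -1.4]
grip_width: 0.15
```

```bash
python3 -c "
from h import *
st=show()
plan([.45,-.011,.275],Rd(-90.4),7,1)"
```

```text
t 18.05 p [0.4359 0.1498 0.273 ] angx -93.30 z [-0.0105 -0.0036 -0.9999] F [ 0.27  0.1  -1.42] g 12.8
dist/row mm 23.068057353021466 deg/row 0.42438041486853884
0.0015, -0.0006, -0.0072, 2.28, -0.33, -0.02, 1, 0.0015, -0.0006, -0.0072, 2.28, -0.32, -0.02, 1, 0.0015, -0.0006, -0.0072, 2.29, -0.3, -0.02, 1, 0.0015, -0.0006, -0.0072, 2.29, -0.28, -0.02, 1, 0.0015, -0.0006, -0.0072, 2.29, -0.27, -0.03, 1, 0.0015, -0.0006, -0.0072, 2.29, -0.25, -0.03, 1, 0.0015, -0.0006, -0.0072, 2.29, -0.23, -0.03, 1
```

Call:
carry_out(
  steps=[0.0015,-0.0006,-0.007,2.2,-0.2,-0.02,1,0.0015,-0.0006,-0.007,2.2,-0.2,-0.02,1,0.0015,-0.0006,-0.007,2.2,-0.2,-0.02,1,0.0015,-0.0006,-0.007,2.2,-0.2,-0.02,1,0.0015,-0.0006,-0.005,2.2,-0.2,-0.02,1,0.0015,0,-0.003,2,-0.2,-0.02,1,0,0,0,1,0,0,1,0,0,0,0,0,0,1],
)

```text
time_s: 19.05
ee_pos: [0.4399, 0.0035, 0.2679]
tcp_rot: [2.188, -2.239, -0.014]
force: [0.2, -0.1, -1.2]
grip_width: 0.148
```

```bash
python3 -c "
from h import *
st=show();np.save('pics/st18.npy',np.r_[st['ee_pos'],st['tcp_rot']])
im=snapshot('wrist');np.save('pics/wrist18.npy',im);save('wrist18',im)
im=snapshot('scene');np.save('pics/scene18.npy',im);save('scene18z',im,(260,130,400,250),5)
plan([.47,-.011,.262],Rd(-90.4),2,1)"
```

```text
t 19.05 p [0.4399 0.0035 0.2679] angx -91.32 z [-0.0139 -0.0013 -0.9999] F [ 0.19 -0.15 -1.19] g 12.7
dist/row mm 17.10174112951788 deg/row 0.5795443004608571
0.0069, -0.0007, -0.0074, 0.72, -1.52, 0.28, 1, 0.0069, -0.0007, -0.0074, 0.73, -1.52, 0.29, 1
```

View pics/wrist18.png

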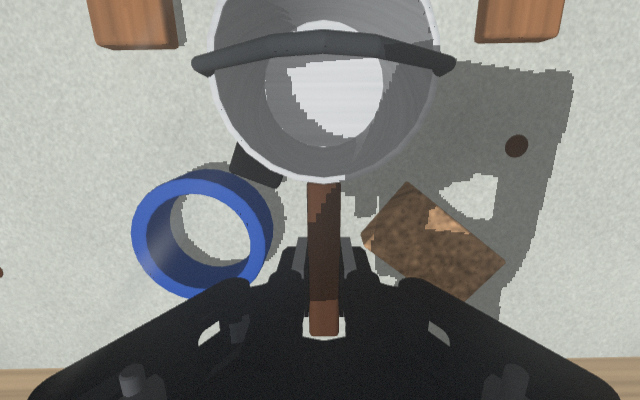

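View pics/scene18z.png

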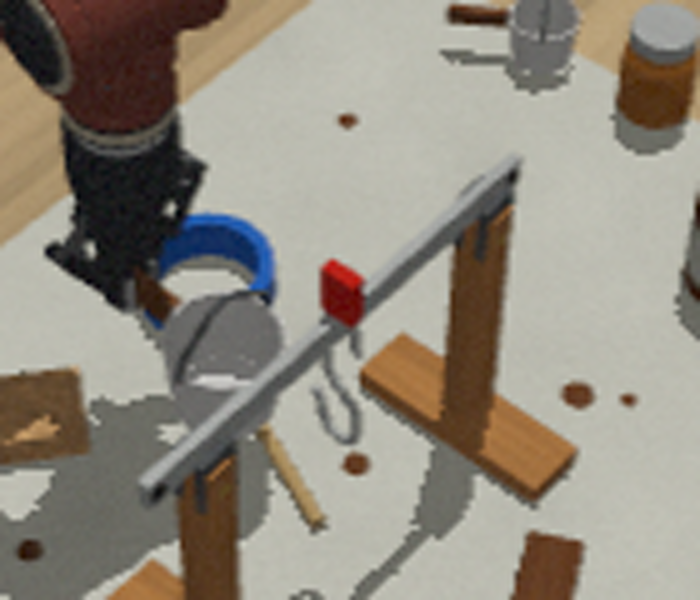

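Run:
```python
from h import *
f,cx,cy,Rm,o=cam('wrist',{'tcp_rot':np.zeros(3),'ee_pos':np.zeros(3)})
C=(f,cx,cy,Rm,o)
for uv in[(325,42),(325,30),(325,54),(200,66),(447,66)]: print(uv,onz(C,*uv,.1052))
print(onz(C,323,335,.146))
im=snapshot('top');np.save('pics/top18.npy',im);save('top18z',im,(270,150,400,260),6)
```

```text
(325, 42) [ 0.00113706 -0.0871445   0.1052    ]
(325, 30) [ 0.00113182 -0.08955846  0.1052    ]
(325, 54) [ 0.00114241 -0.08468151  0.1052    ]
(200, 66) [-0.02759699 -0.08214246  0.1052    ]
(447, 66) [ 0.02921196 -0.08219287  0.1052    ]
[0.000666   0.02646864 0.146     ]
```

View pics/top18z.png

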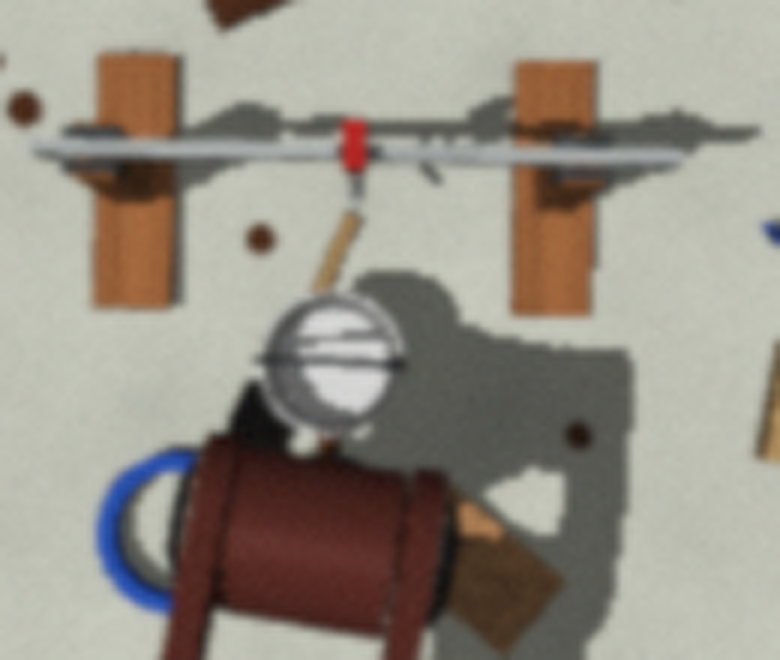

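Run:
```python
from h import *
C=cam('top')
t=np.load('pics/top18.npy').astype(int)
m=(t[...,0]>110)&(t[...,1]<70)&(t[...,2]<70);m[:165]=0;m[185:]=0;m[:,320:340]&=True;m[:,:320]=0;m[:,345:]=0
v,u=np.nonzero(m);print(u.mean(),v.mean(),m.sum())
print('tab',onz(C,u.mean(),v.mean(),.28)); print('bail',onz(C,270+332/6,150+359/6,.1627),onz(C,270+257/6,150+358/6,.13),onz(C,270+405/6,150+364/6,.13))
a=np.load('pics/st18.npy');print(a[:3]+R.from_rotvec(a[3:]).apply([0.001,-.0885,.1052]))
for u,v in[(60,149),(250,149),(450,153),(650,157)]: print('bar',onz(C,270+u/6,150+v/6,.25))
```

```text
328.5769230769231 174.03846153846155 26
tab [ 0.63256483 -0.0108983   0.28      ]
bail [ 5.23514275e-01 -3.32152106e-04  1.62700000e-01] [0.52338294 0.04300307 0.13      ] [ 0.5211682  -0.04125034  0.13      ]
[5.26859250e-01 3.29876934e-04 1.61485627e-01]
bar [0.63093383 0.14108831 0.25      ]
bar [0.63214124 0.04212765 0.25      ]
bar [ 0.63132829 -0.06168458  0.25      ]
bar [ 0.63051851 -0.16509311  0.25      ]
```

Run:
```python
from h import *
plan([.48,-.0095,.254],Rd(-90.4),2,1)
```

```text
dist/row mm 22.312771452618186 deg/row 0.5627901708346998
0.0067, -0.0008, -0.0072, 0.64, -2.02, 0.68, 1, 0.0067, -0.0008, -0.0072, 0.66, -2.02, 0.7, 1
```

Call:
carry_out(
  steps=[0.0067,-0.0008,-0.007,0.65,-1.6,0.6,1,0.0067,-0.0008,-0.007,0.65,-1.6,0.6,1,0,0,0,0.2,-0.5,0.2,1,0,0,0,0,0,0,1],
)

```text
time_s: 19.7
ee_pos: [0.4773, -0.0092, 0.2536]
tcp_rot: [-2.218, 2.224, 0.001]
force: [-0.4, -0.6, -1.7]
grip_width: 0.151
```

Run:
```python
from h import *
show();plan([.514,-.0095,.254],Rd(-90.4),2,1)
```

```text
t 19.7 p [ 0.4773 -0.0092  0.2536] angx -90.18 z [ 0.e+00  9.e-04 -1.e+00] F [-0.4  -0.57 -1.7 ] g 12.9
dist/row mm 18.332417876813732 deg/row 0.1136017564438909
0, 0.0004, 0.0019, 0.01, -1.83, -0.02, 1, 0, 0.0004, 0.0019, 0, -1.83, -0.02, 1
```

Call:
carry_out(
  steps=[0,0,0.002,0,-1.4,0,1,0,0,0.002,0,-1.4,0,1,0,0,0,0,-0.6,0,1,0,0,0,0,0,0,1],
)

```text
time_s: 20.2
ee_pos: [0.5137, -0.0087, 0.2543]
tcp_rot: [-2.213, 2.228, -0.0]
force: [-0.2, 0.4, -2.1]
grip_width: 0.154
```

Run:
```python
from h import *
st=show()
im=snapshot('wrist');np.save('pics/wrist19.npy',im);save('wrist19',im)
im=snapshot('scene');save('scene19z',im,(270,130,390,250),5)
plan([.514,-.0095,.27],Rd(-90.4),2,1)
```

```text
t 20.2 p [ 0.5137 -0.0087  0.2543] angx -90.38 z [ 1.1e-03  9.0e-04 -1.0e+00] F [-0.2   0.4  -2.14] g 13.1
dist/row mm 7.9314730021927495 deg/row 0.03769779078137442
-0.0004, 0.0005, 0.0002, 0.04, -0.04, -0.79, 1, -0.0004, 0.0005, 0.0002, 0.04, -0.04, -0.79, 1
```

View pics/wrist19.png

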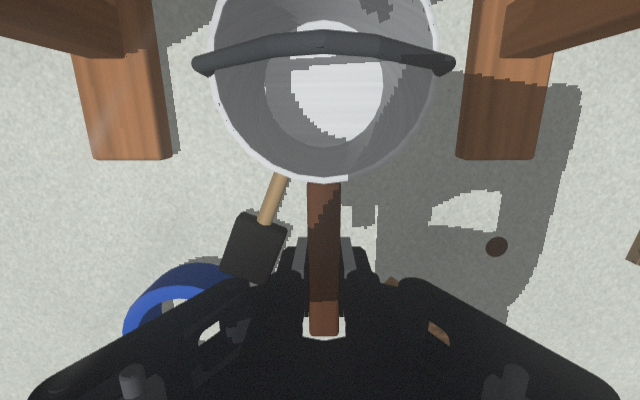

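View pics/scene19z.png

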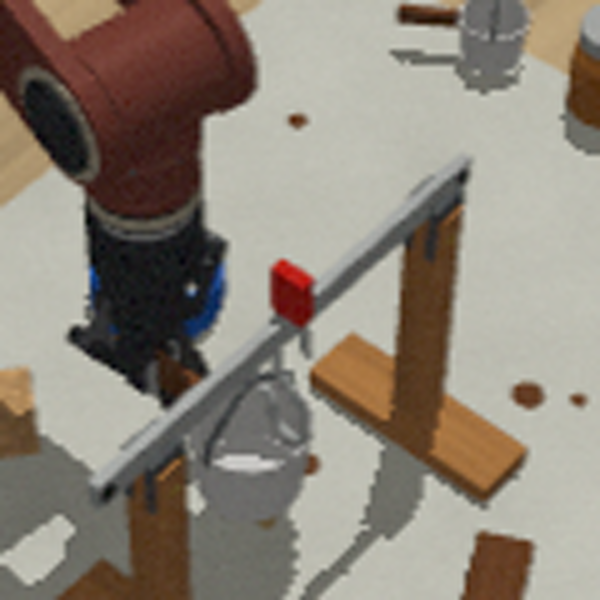

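```bash
cat >> h.py <<'E'
HX,HY,HZ=.635,-.0111,.1229
B=np.array([.0010,-.0885,.1052])
def bailplan(hx,hz,tilt,n,g=1,hy=0):
    M=R.from_rotvec([0,tilt,0]).as_matrix()@Rd(-90.4)
    p=np.array([HX+hx,HY+hy,HZ+hz])-M@B
    st=monitor.get_state();b=st['ee_pos']+R.from_rotvec(st['tcp_rot']).apply(B)-[HX,HY,HZ];print('bail now in hook',(b*1e3).round(1),'target tcp',p.round(4))
    plan(p,M,n,g)
E
python3 - <<'E'
from h import *
bailplan(-.030,.030,.06,4)
E
```

```text
bail now in hook [-33.2   0.9  26.2] target tcp [ 0.523  -0.0095  0.2632]
dist/row mm 3.340663222158468 deg/row 0.8723817154582292
-0.0152, 0.0003, 0.0001, 0.02, -0.25, -0.23, 1, -0.0152, 0.0003, 0.0001, 0.02, -0.24, -0.23, 1, -0.0152, 0.0003, 0.0001, 0.02, -0.24, -0.23, 1, -0.0152, 0.0003, 0.0001, 0.02, -0.24, -0.24, 1
```

Call:
carry_out(
  steps=[-0.015,0,0,0.02,-0.25,-0.23,1,-0.015,0,0,0.02,-0.24,-0.23,1,-0.015,0,0,0.02,-0.24,-0.23,1,-0.015,0,0,0.02,-0.24,-0.23,1,0,0,0,0,0,0,1],
)

```text
time_s: 20.92
ee_pos: [0.5234, -0.0097, 0.264]
tcp_rot: [2.182, -2.197, -0.07]
force: [0.0, 0.2, -1.4]
grip_width: 0.154
```

Run:
```python
from h import *
st=show()
bailplan(-.029,.042,.06,3)
im=snapshot('scene');save('scene20z',im,(290,160,350,230),9)
```

```text
t 20.925 p [ 0.5234 -0.0097  0.264 ] angx -90.40 z [-0.0631  0.0013 -0.998 ] F [ 0.01  0.25 -1.39] g 13.1
bail now in hook [-30.   -0.1  30.5] target tcp [ 0.524  -0.0095  0.2752]
dist/row mm 3.7616762302448747 deg/row 0.06425853091220522
0.001, 0.0004, 0, -0.01, 0, -0.38, 1, 0.001, 0.0004, 0, -0.01, 0, -0.38, 1, 0.001, 0.0004, 0, -0.01, 0, -0.38, 1
```

View pics/scene20z.png

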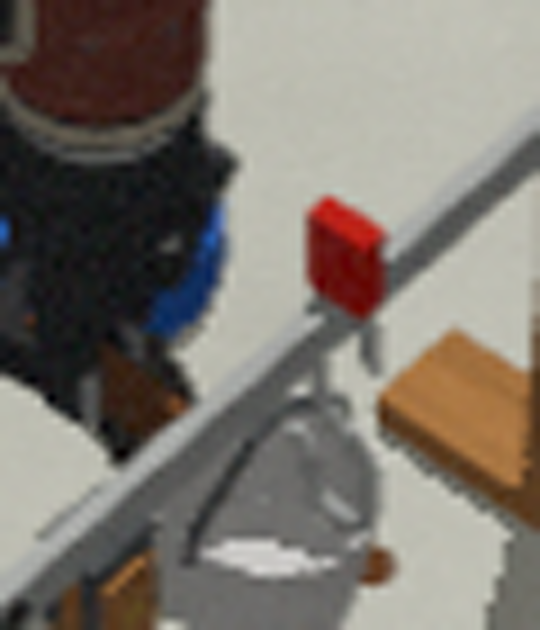

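Call:
carry_out(
  steps=[0,0,0,0,0,-0.38,1,0,0,0,0,0,-0.38,1,0,0,0,0,0,-0.35,1,0,0,0,0,0,0,1],
)

```text
time_s: 21.48
ee_pos: [0.5236, -0.0096, 0.2754]
tcp_rot: [2.182, -2.197, -0.071]
force: [-0.0, 0.0, -1.8]
grip_width: 0.149
```

Run:
```python
from h import *
st=show()
bailplan(-.010,.042,.06,3)
im=snapshot('scene');save('scene21z',im,(290,160,350,230),9)
im=snapshot('wrist');save('wrist21',im)
```

```text
t 21.475 p [ 0.5236 -0.0096  0.2754] angx -90.40 z [-0.0638  0.0014 -0.998 ] F [-0.02  0.01 -1.85] g 12.7
bail now in hook [-29.8   0.   41.9] target tcp [ 0.543  -0.0095  0.2752]
dist/row mm 6.447301635901554 deg/row 0.07811091570529967
0.0013, 0.0004, 0, -0.01, -0.64, -0.03, 1, 0.0013, 0.0004, 0, -0.01, -0.64, -0.03, 1, 0.0013, 0.0004, 0, -0.01, -0.64, -0.03, 1
```

View pics/scene21z.png

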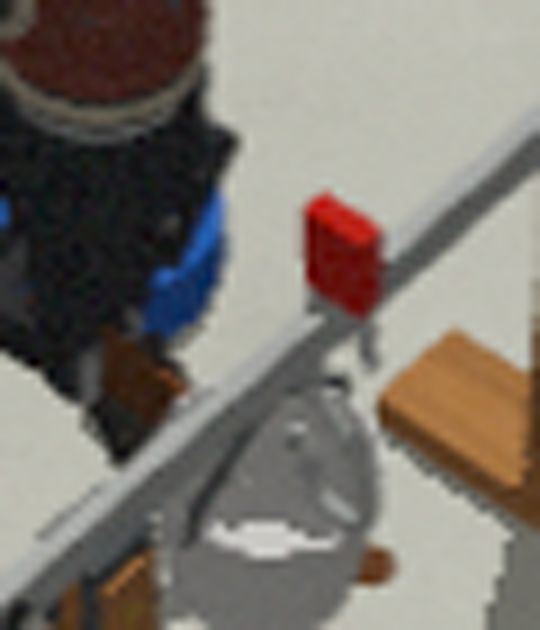

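View pics/wrist21.png

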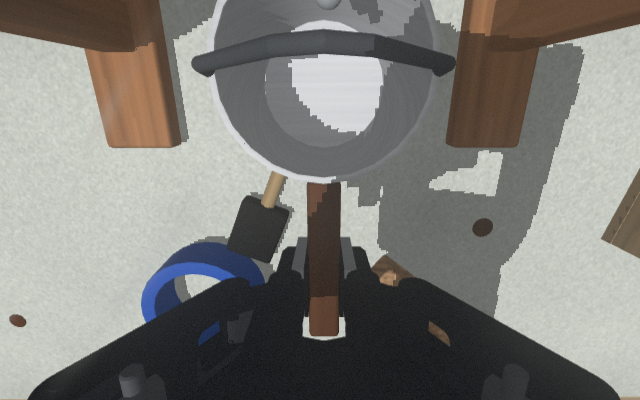

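Run:
```python
from h import *
def rc(t):
    t=t.astype(int);w=np.clip(t[...,0]-t[...,1]-60,0,None).astype(float);w[t[...,2]>100]=0
    w[:165]=0;w[205:]=0;w[:,:315]=0;w[:,:]=w;w[:,340:]=0
    v,u=np.mgrid[:400,:640];return (w*u).sum()/w.sum(),(w*v).sum()/w.sum(),w.sum()
print(rc(np.load('pics/scene13.npy')),rc(np.load('pics/scene18.npy')))
im=snapshot('scene');np.save('pics/scene21.npy',im);print(rc(im))
C=cam('wrist',monitor.get_state());print(onz(C,328,7,.157)-[HX,HY,HZ])
im=snapshot('wrist');save('wrist21z',im,(240,0,420,70),4.4)
```

```text
(np.float64(327.99418979987087), np.float64(186.17010974822466), np.float64(3098.0)) (np.float64(328.02979274611397), np.float64(186.44721502590673), np.float64(3088.0))
(np.float64(327.3937169700528), np.float64(186.2040516735173), np.float64(3406.0))
[-0.02260529 -0.00091922  0.0341    ]
```

View pics/wrist21z.png

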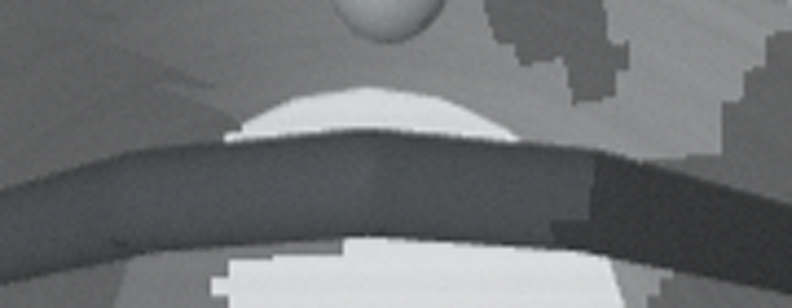

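Call:
carry_out(
  steps=[0,0,0,0,-0.5,0,1,0,0,0,0,-0.5,0,1,0,0,0,0,0,0,1],
)

```text
time_s: 22.05
ee_pos: [0.5344, -0.0097, 0.2743]
tcp_rot: [2.182, -2.197, -0.072]
force: [0.3, 0.6, -1.8]
grip_width: 0.152
```

Run:
```python
from h import *
st=show()
bailplan(-.009,.042,.06,2)
im=snapshot('scene');save('scene22z',im,(290,160,350,230),9)
im=snapshot('wrist');save('wrist22z',im,(240,0,420,70),4.4)
```

```text
t 22.05 p [ 0.5344 -0.0097  0.2743] angx -90.40 z [-0.064   0.0015 -0.9979] F [ 0.3   0.63 -1.77] g 13.0
bail now in hook [-19.   -0.1  40.7] target tcp [ 0.544  -0.0095  0.2752]
dist/row mm 4.81835418871831 deg/row 0.12404389104493706
0.002, 0.0007, 0, -0.01, -0.48, -0.08, 1, 0.002, 0.0007, 0, -0.01, -0.48, -0.08, 1
```

View pics/scene22z.png

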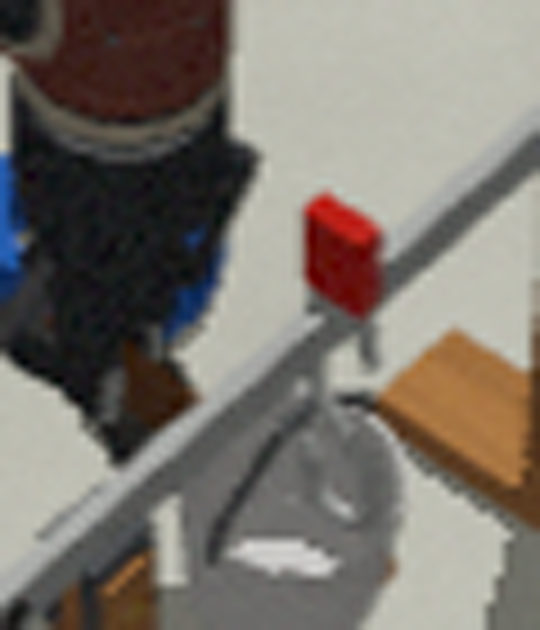

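View pics/wrist22z.png

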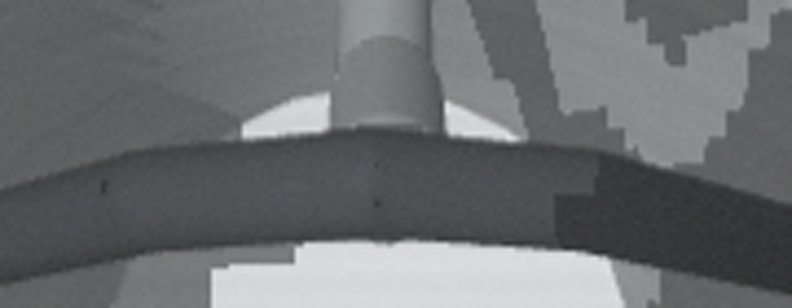

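Call:
carry_out(
  steps=[0,0,0,0,-0.5,-0.12,1,0,0,0,0,-0.5,-0.03,1,0,0,0,0,0,0,1],
)

```text
time_s: 22.52
ee_pos: [0.5449, -0.0098, 0.2752]
tcp_rot: [2.182, -2.197, -0.072]
force: [0.3, -0.5, -1.2]
grip_width: 0.152
```

Run:
```python
from h import *
st=show()
bailplan(-.0075,.030,.06,3)
im=snapshot('scene');save('scene23z',im,(290,160,350,230),9)
im=snapshot('wrist');save('wrist23z',im,(240,0,420,70),4.4)
```

```text
t 22.525 p [ 0.5449 -0.0098  0.2752] angx -90.40 z [-0.0641  0.0015 -0.9979] F [ 0.35 -0.54 -1.23] g 13.0
bail now in hook [-8.6 -0.1 41.6] target tcp [ 0.5455 -0.0095  0.2632]
dist/row mm 3.986614680885769 deg/row 0.08426662866623691
0.0014, 0.0005, 0, -0.01, -0.05, 0.4, 1, 0.0014, 0.0005, 0, -0.01, -0.04, 0.4, 1, 0.0014, 0.0005, 0, -0.01, -0.04, 0.4, 1
```

View pics/scene23z.png

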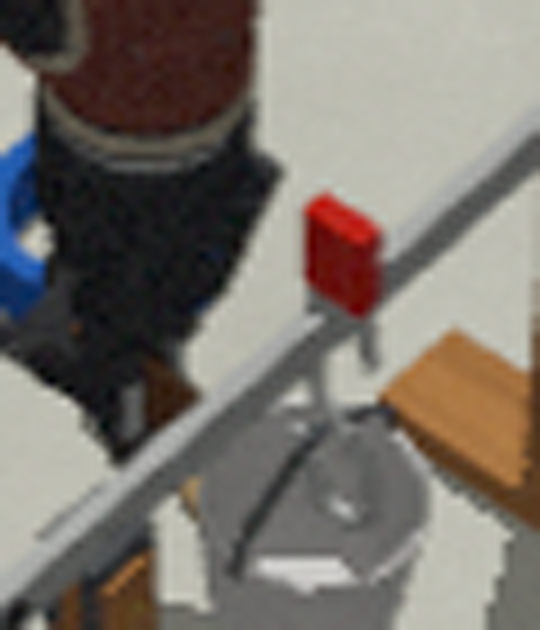

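View pics/wrist23z.png

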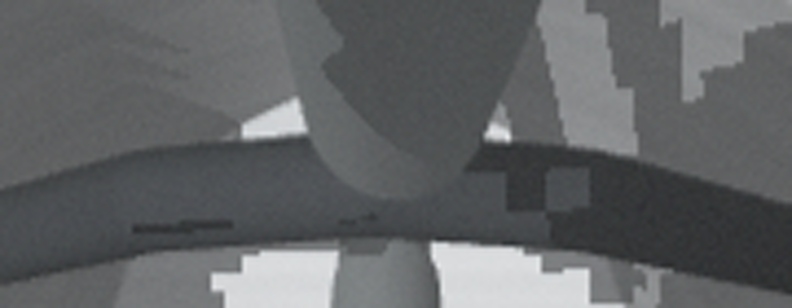

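Call:
carry_out(
  steps=[0.001,0,0,0,0,0.4,1,0.001,0,0,0,-0.05,0.4,1,0.001,0,0,0,-0.05,0.4,1,0,0,0,0,0,0,1],
)

```text
time_s: 23.12
ee_pos: [0.5444, -0.0097, 0.2616]
tcp_rot: [2.183, -2.198, -0.07]
force: [0.6, -0.8, -1.7]
grip_width: 0.153
```

Run:
```python
from h import *
st=show()
bailplan(-.003,.016,.03,4)
```

```text
t 23.125 p [ 0.5444 -0.0097  0.2616] angx -90.40 z [-0.0623  0.0017 -0.9981] F [ 0.64 -0.78 -1.7 ] g 13.0
bail now in hook [-8.9  0.  28.2] target tcp [ 0.5467 -0.0095  0.2467]
dist/row mm 3.774346601555852 deg/row 0.4636994031109876
0.0081, 0.0004, 0, 0, -0.08, 0.37, 1, 0.0081, 0.0004, 0, 0, -0.08, 0.37, 1, 0.0081, 0.0004, 0, 0, -0.08, 0.37, 1, 0.0081, 0.0004, 0, 0, -0.07, 0.37, 1
```

Call:
carry_out(
  steps=[0.008,0,0,0,-0.1,0.37,1,0.008,0,0,0,-0.1,0.37,1,0.008,0,0,0,-0.1,0.35,1,0.008,0,0,0,-0.08,0.3,1,0,0,0,0,0,0,1],
)

```text
time_s: 23.75
ee_pos: [0.5477, -0.0097, 0.2465]
tcp_rot: [2.2, -2.216, -0.033]
force: [-0.2, -0.3, -1.8]
grip_width: 0.15
```

Run:
```python
from h import *
st=show()
bailplan(0,.0095,0,4)
im=snapshot('scene');save('scene24z',im,(290,160,350,230),9)
im=snapshot('wrist');save('wrist24z',im,(240,0,420,70),4.4)
```

```text
t 23.75 p [ 0.5477 -0.0097  0.2465] angx -90.40 z [-0.0282  0.0014 -0.9996] F [-0.24 -0.32 -1.76] g 12.9
bail now in hook [-1.8 -0.1 15.9] target tcp [ 0.5465 -0.0095  0.2376]
dist/row mm 2.241906837739696 deg/row 0.4045375925536888
0.0071, 0.0003, 0, 0, 0.02, 0.22, 1, 0.0071, 0.0003, 0, 0, 0.02, 0.22, 1, 0.0071, 0.0003, 0, 0, 0.03, 0.22, 1, 0.0071, 0.0003, 0, 0, 0.03, 0.22, 1
```

View pics/scene24z.png

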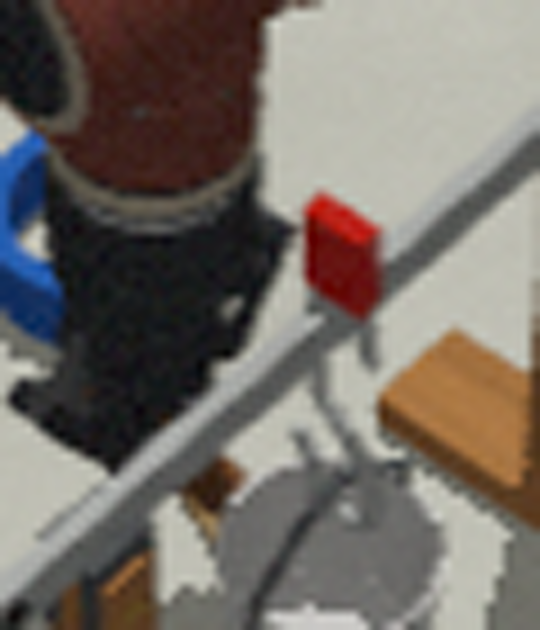

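View pics/wrist24z.png

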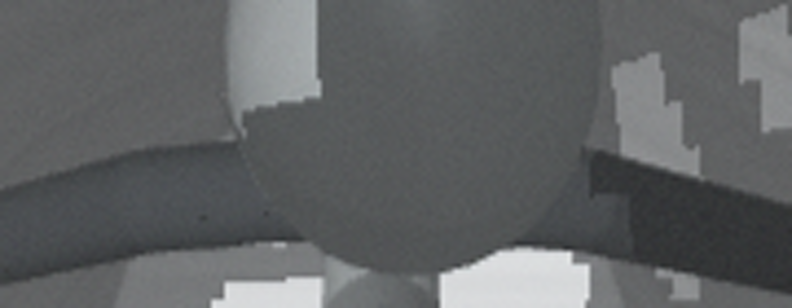

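Call:
carry_out(
  steps=[0.007,0,0,0,0.02,0.2,1,0.007,0,0,0,0.02,0.2,1,0.007,0,0,0,0.03,0.1,1,0.006,0,0,0,0.03,0,1,0,0,0,0,0,0,1],
)

```text
time_s: 24.48
ee_pos: [0.5467, -0.0097, 0.2418]
tcp_rot: [-2.212, 2.228, -0.001]
force: [-0.4, -0.6, -1.4]
grip_width: 0.151
```

Run:
```python
from h import *
st=show()
bailplan(0,.0095,0,1)
```

```text
t 24.475 p [ 0.5467 -0.0097  0.2418] angx -90.40 z [ 0.0017  0.0011 -1.    ] F [-0.39 -0.57 -1.43] g 12.9
bail now in hook [ 0.3 -0.1 13.9] target tcp [ 0.5465 -0.0095  0.2376]
dist/row mm 4.2545329804765535 deg/row 0.11486104524922086
-0.0017, 0.0011, 0, -0.02, 0.02, 0.42, 1
```

Call:
carry_out(
  steps=[0,0,0,0,0,0.15,1,0,0,0,0,0,0.1,1,0,0,0,0,0,0,1],
)

```text
time_s: 24.85
ee_pos: [0.5467, -0.0097, 0.2392]
tcp_rot: [-2.212, 2.228, -0.001]
force: [-1.2, -0.0, -1.8]
grip_width: 0.147
```

Call:
carry_out(
  steps=[0,0,0,0,0,0.1,1,0,0,0,0,0,0,1],
)

```text
time_s: 25.1
ee_pos: [0.5468, -0.0097, 0.2382]
tcp_rot: [-2.212, 2.228, -0.001]
force: [0.8, 0.5, -1.3]
grip_width: 0.151
```

Call:
carry_out(
  steps=[0,0,0,0,0,0.08,1,0,0,0,0,0,0,1],
)

```text
time_s: 25.35
ee_pos: [0.5471, -0.0097, 0.2378]
tcp_rot: [-2.212, 2.227, -0.002]
force: [-0.5, -0.6, -0.8]
grip_width: 0.148
```

Run:
```python
from h import *
st=show()
bailplan(0,.0095,0,1)
```

```text
t 25.35 p [ 0.5471 -0.0097  0.2378] angx -90.40 z [ 3.e-03  9.e-04 -1.e+00] F [-0.49 -0.58 -0.81] g 12.6
bail now in hook [ 0.9 -0.1 10. ] target tcp [ 0.5465 -0.0095  0.2376]
dist/row mm 0.6366619923533652 deg/row 0.17925812711852201
-0.003, 0.0009, 0, -0.02, 0.06, 0.02, 1
```

Call:
carry_out(
  steps=[0,0,0,0,0,0.08,1,0,0,0,0,0,0,1],
)

```text
time_s: 25.6
ee_pos: [0.5474, -0.0098, 0.2376]
tcp_rot: [-2.211, 2.227, -0.004]
force: [-0.1, 0.3, 0.3]
grip_width: 0.153
```

Call:
carry_out(
  steps=[0,0,0,0,0,0.06,1,0,0,0,0,0,0,1],
)

```text
time_s: 25.85
ee_pos: [0.5476, -0.0098, 0.2373]
tcp_rot: [-2.211, 2.226, -0.005]
force: [0.1, 0.8, 0.5]
grip_width: 0.152
```

Run:
```python
from h import *
st=show()
bailplan(0,.0095,0,1)
im=snapshot('scene');save('scene25z',im,(290,160,350,230),9)
im=snapshot('wrist');save('wrist25',im)
```

```text
t 25.85 p [ 0.5476 -0.0098  0.2373] angx -90.40 z [ 5.3e-03  6.0e-04 -1.0e+00] F [0.13 0.82 0.53] g 13.0
bail now in hook [ 1.7 -0.3  9.7] target tcp [ 0.5465 -0.0095  0.2376]
dist/row mm 1.1870644052257724 deg/row 0.30693549949360294
-0.0053, 0.0006, -0.0001, -0.03, 0.11, -0.03, 1
```

View pics/scene25z.png

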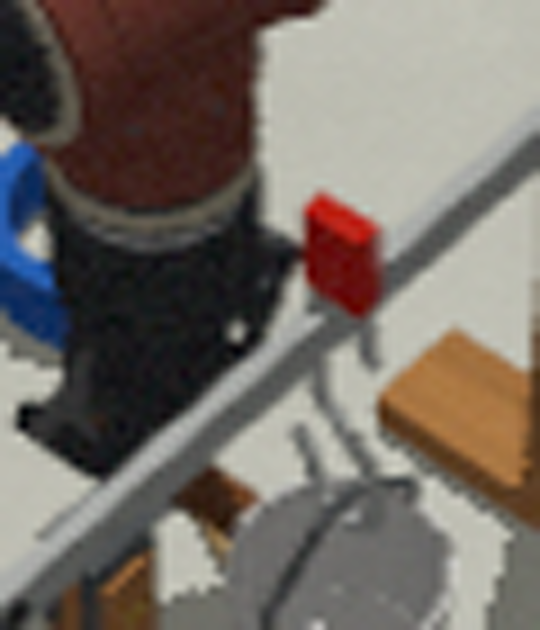

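View pics/wrist25.png

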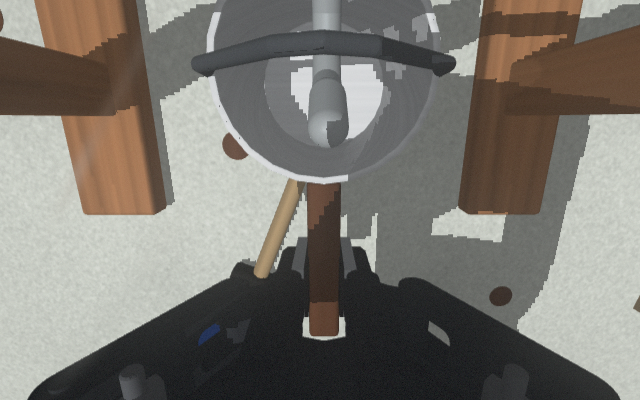

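Call:
carry_out(
  steps=[0,0,0,0,0,0,1.8,0,0,0,0,0,0,2.6,0,0,0,0,0,0,4,0,0,0,0,0,0,4.5,0,0,0,0,0,0,4.5],
)

```text
time_s: 26.58
ee_pos: [0.5474, -0.0098, 0.237]
tcp_rot: [-2.211, 2.227, -0.004]
force: [-0.0, 0.3, -0.9]
grip_width: 0.529
```

Run:
```python
from h import *
st=show()
im=snapshot('scene');save('scene26z',im,(270,150,370,250),6)
im=snapshot('wrist');save('wrist26',im)
```

```text
t 26.575 p [ 0.5474 -0.0098  0.237 ] angx -90.40 z [ 4.6e-03  7.0e-04 -1.0e+00] F [-0.04  0.32 -0.9 ] g 45.2
```

View pics/scene26z.png

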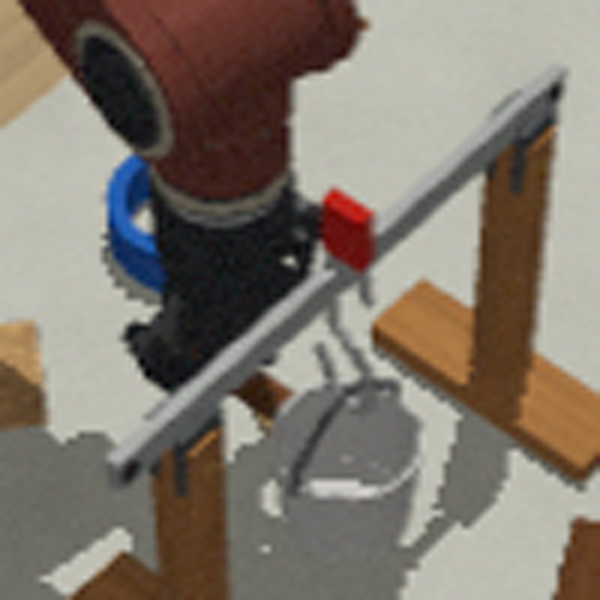

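View pics/wrist26.png

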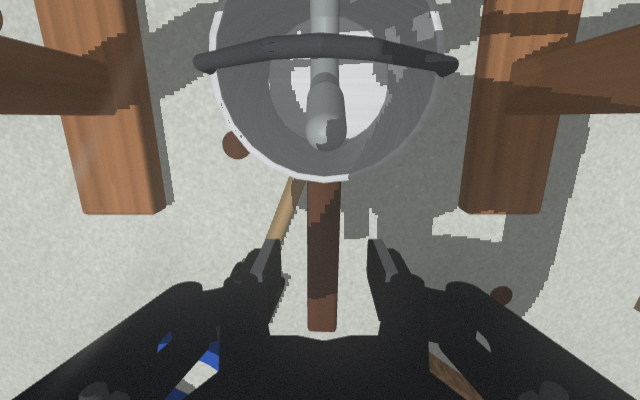

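Call:
carry_out(
  steps=[0,0,0,0,0.3,-0.8,4.5,0,0,0,0,0.8,-1.2,4.5,0,0,0,0,1.2,-1.8,4.5,0,0,0,0,2,-2.5,4.5,0,0,0,0,3,-2.5,4.5,0,0,0,0,3,-2,4.5,0,0,0,0,2,-1,4.5,0,0,0,0,0,0,4.5],
)

```text
time_s: 27.68
ee_pos: [0.4178, -0.0087, 0.3644]
tcp_rot: [-2.208, 2.224, -0.014]
force: [0.5, -0.0, -0.3]
grip_width: 0.525
```

Run:
```python
from h import *
st=show()
im=snapshot('scene');np.save('pics/scene27.npy',im);save('scene27z',im,(270,150,370,250),6)
im=snapshot('wrist');save('wrist27',im)
im=snapshot('top');save('top27',im,(270,150,400,260),6)
```

```text
t 27.675 p [ 0.4178 -0.0087  0.3644] angx -90.39 z [ 0.0119 -0.0011 -0.9999] F [ 0.51 -0.04 -0.31] g 44.9
```

View pics/scene27z.png

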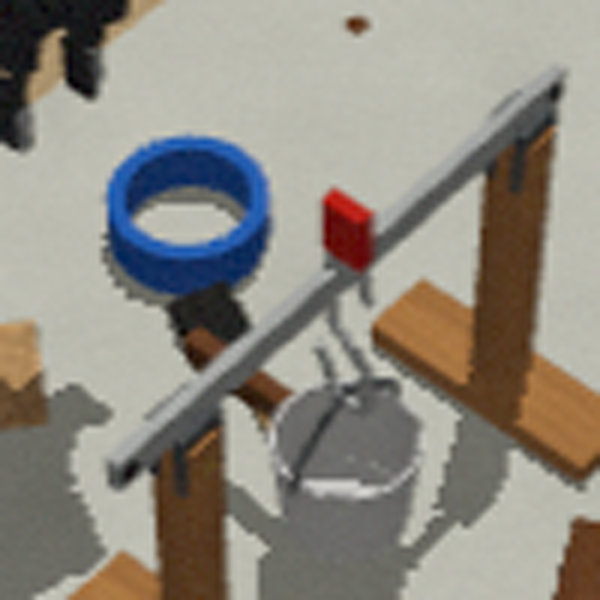

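View pics/wrist27.png

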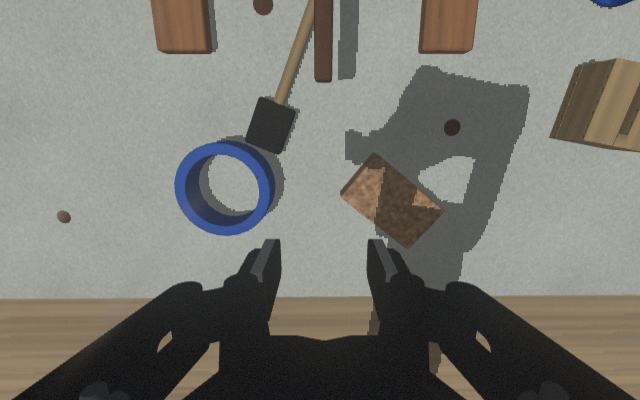

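View pics/top27.png

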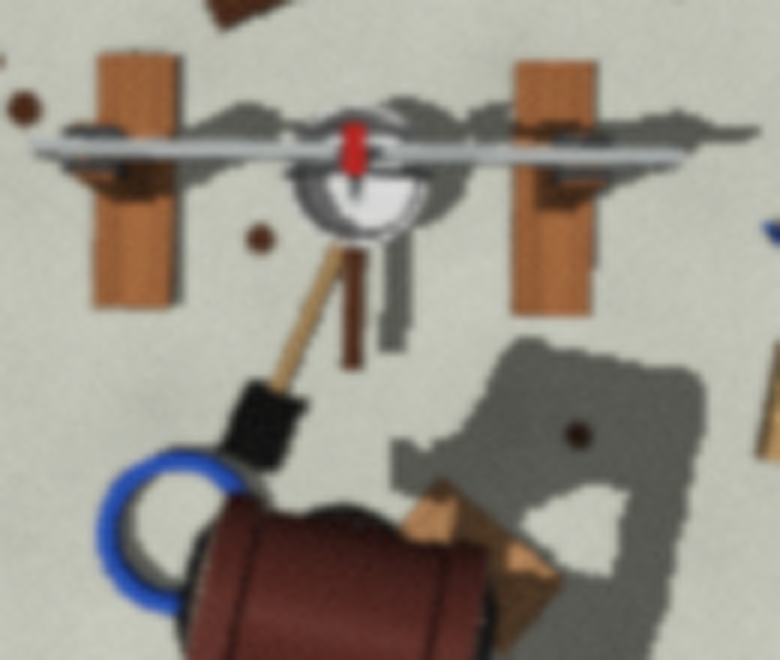

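Pail hangs on the hook, level and clear of the table. I let it settle for a second or two, compare pictures for stillness, then hand in.

Call:
carry_out(
  steps=[0,0,0,0,0,0,4.5,0,0,0,0,0,0,4.5,0,0,0,0,0,0,4.5,0,0,0,0,0,0,4.5,0,0,0,0,0,0,4.5,0,0,0,0,0,0,4.5,0,0,0,0,0,0,4.5,0,0,0,0,0,0,4.5,0,0,0,0,0,0,4.5,0,0,0,0,0,0,4.5,0,0,0,0,0,0,4.5,0,0,0,0,0,0,4.5],
)

```text
time_s: 29.32
ee_pos: [0.4198, -0.0088, 0.3607]
tcp_rot: [-2.212, 2.226, -0.003]
force: [-0.2, -0.3, 0.2]
grip_width: 0.528
```

Run:
```python
from h import *
ims=[]
for i in range(6): ims.append(snapshot('scene').astype(int)); 
b=np.s_[170:240,300:350]
for i in range(5): print(np.abs(ims[i+1][b]-ims[i][b]).mean().round(2),end=' ')
print('vs 27:',np.abs(ims[5][b]-np.load('pics/scene27.npy').astype(int)[b]).mean())
s0=np.load('pics/scene0.npy').astype(int);d=np.abs(ims[5]-s0).max(2)>60;save('diff',(d[...,None]*255).repeat(3,2).astype(np.uint8));save('final',ims[5].astype(np.uint8))
show()
```

```text
1.84 1.81 1.86 1.81 1.78 vs 27: 2.251809523809524
t 29.625 p [ 0.4198 -0.0088  0.3606] angx -90.37 z [ 3.7e-03  7.0e-04 -1.0e+00] F [-0.05  0.3  -0.15] g 44.8
```

View pics/diff.png

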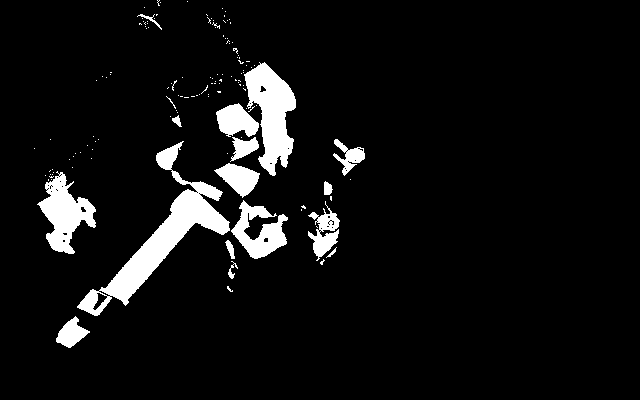

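View pics/final.png

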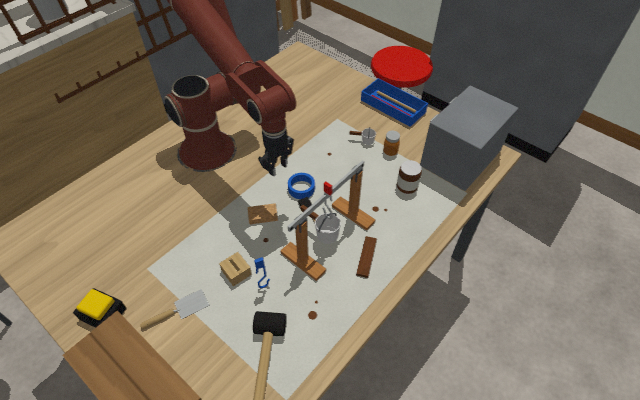

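Nothing moves between frames beyond picture noise, and the bystanders are where they were; the differences are only the arm, its shadows, the hook and the pail.

```bash
python3 -c "
from h import *
print(job_done())"
```

```text
the job is handed in; nothing more can be done
None
```

The S-hook hangs in the rail's notch and the pail hangs from its lower curl. I handed the job in at about 29.6 s of the 72 s allowed; no verdict was reported.

- **Hook:** I lifted it out of the block by its red tab and found the notch in the wrist camera. I then lowered it in steps of about 1 mm. It touched bottom with about 3.5 N on the wrist, with the crown at roughly 0.241 m (computed from the tool height), and I let go. The pictures show it upright.
- **Pail:** I carried the larger pail by its wooden grip, passed the bail over the hook's tip and lowered it until the wrist no longer carried the weight. After I let go, it stayed nearly level.
- **Last checks:** Six pictures in a row differ only by noise, so nothing is swinging. The pail hangs clear of the table and the rail, the gripper is well away, and nothing else on the bench has moved visibly.
- **Disagreements:** The top camera put the rail and the bail about 3 mm nearer the robot than the wrist camera did. The distance from the hook to the bail agreed within 1 mm, so I relied on that. While the pail was being raised, the hook's tab shifted about 0.6 pixel in the scene picture, possibly a light touch by the rim. The hook's tip measured within about 1 mm of its expected place afterwards.

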